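Blank off a tank's drain with a two-arm cam coupling

ROBOT

A 6-joint arm with a two-finger parallel gripper is mounted at the origin on the work surface. World frame = base frame: x ahead of the robot, y to its left, z up, the work surface at z = 0. Lengths are in mm, angles in rad, forces in N, time in s.
With the tool pointing down it reaches from about 350 to 875 mm from the base axis. Payload 4.2 kg.
Tool frame: the origin (TCP) lies midway between the tips of the shut fingers; the grasp point (between the pads) lies 19 mm behind it; z points along the fingers, y is the direction in which the jaws open and shut (so a half turn about z gives the same grasp; the last joint's range is limited). The gripper opens to 85 mm and grips with 20 to 120 N. Pads are 22 mm wide; open, the fingers measure 114 mm over their backs; the gripper's body (76 mm by 85 mm) begins 54 mm behind the grasp point. The pads swing forward as they close: fully open they stand 13 mm farther back than shut.
Start: joints at [0.259, 0.385, 0.008, 0, -1.194, -0.259], TCP at [624.979, 0.025, 231.312] pointing down, gripper open.
Joint ranges: [-3.14, 3.14], [-1.21, 2.06], [-1.07, 1.41], [-3.16, 2.05], [-2.99, -0.16], [-3.1, 3.1]. Speed limits (rad/s): [2.79, 2.79, 3.14, 3.14, 3.14, 3.14].

INTERFACE

Orientations are given as a unit quaternion [x, y, z, w].
In Python, from bench import arm, eyes, nets gives the robot as it stands.
- The arm moves only by the tool jog_arm, never from a script. Its argument "rows" is a list of rows, each a list of 3 entries, a list of its own where there are three numbers: the shift along the tool's x, y, z in cm, then the turn, a rotation vector about the tool's x, y, z in degrees, then the finger opening in cm, from 0 to 8.54. In form: [[[x, y, z], [ax, ay, az], jaw], ...]. A call has 1 to 10 rows; each row shifts and turns the commanded pose from where the row before left it, along the tool's axes as they then stand; what a row does not reach is not made up. A row lasts 1/8 s, in which the tool goes at most 62.5 mm and 10.7 degrees, less where a joint would pass 70% of its speed; a pose out of reach is approached as far as the arm can. A call with a gripper value outside its range is refused whole. The fingers move at their own pace and stop on an object; the grip force is fixed at half the most. Time passes only in rows, so rows that do not move let the fingers close. It gives the time, the measured TCP pose, the force and the opening at its end, in the units of the state.
- arm.read_state(): the state, without advancing time (a new reading comes with each control period).
- eyes.get_image(name): name is "scene" or "side" or "wrist"; returns the picture (400x640x3 uint8, red, green, blue); there is no depth.
- eyes.camera_model(name): a dict with "K" (3x3 intrinsics, pixels), "rvec" (rotation vector, rad) and "tvec" (3), from world to camera coordinates, as OpenCV has them. Camera axes: x right, y down, z forward; pixel columns grow to the right and rows downward; lengths in mm; the calibration is good to about 2 mm. A picture is of the moment at which its call begins: read the wrist's pose just before it. camera_model takes no time and is no camera call; for the wrist camera it gives the pose at the moment of the call.
- arm.job_done(): hands the job in, once; it reports no verdict.
Trained networks look in the newest picture that a camera, given by its name, has taken for a name from the list of things; names that differ only in an ending like _2 or _b are one class to them, and where a whole thing is asked for, a point or a joint stands for the part that bears it (a point fixed in the world has none). Each returns a list of dicts, best first, with "conf" (0 to 1); they miss things now and then, are a little off and sometimes report something else, mostly with a low value. They report only what shows in the picture. A call takes as long as a camera call. They do not tell look-alikes from the thing itself.
- nets.boxes_of(camera, name): "position" ([column, row] as shares, 0 to 1, of the picture: columns of its width, rows of its height, amid what is visible of it).
The state is a dict: "clock": time; "joints": joint angles; "joint_vel": joint speeds; "joint_efforts": joint torques, N m; "position": TCP position; "ee_rot": TCP orientation; "contact_force": force on the tool from outside, world axes, zero at the start; "wrist_torque": the same for the moment, N m; "gripper_width": finger opening in mm.
Only numpy, scipy, OpenCV 4.12 (cv2) and the standard library are available. Lean on these libraries where they do the work, as an engineer would, in place of code of your own. Each camera call takes 0.05 s, during which the arm holds its last target.

TASK

The drain of the cooling-water tank must be blanked off: pick up the loose cam coupling by its eight-sided end and push it, arms still open, fully home onto the grooved drain adaptor until you feel its gasket. Then swing its two cam arms one after another all the way in, so that they lie flat along the coupling, clamp it tight and stay there. Go gently, so that neither gasket nor arms suffer, and leave the other things on the bench alone.

Things in the scene. Friction and masses are not known exactly. Their poses are not given: they have to be found in the camera images.
- coupling: Loose cast coupling on its side, 82 mm long, 0.55 kg. Origin: on its axis at the mouth rim; x out of the mouth; z up. Round body 60 mm across, x=-46 to 0 mm (axis 30 mm up), bore 47.5 mm. Eight-sided end 40 mm across flats, x=-82 to -46: grip across y. Cam pins at x=-17.5, y=+28.9 (left), -28.9 mm (right). Gasket 36 mm inside: gives 1 mm per 10 N, crushed over 30 N; do not ram it (120 N).
- cam_left (a joint): Left cam arm's angle on its pin, rad: 0 = closed, lying back along the coupling; 1.57 = sticking straight out to coupling +y; starts at 1.58 to 1.88. Swings level, about an upright pin. Moves with under 1 N at its end until about 1.0, then the cam bites: up to about 12 N at the end, stiffest near 0.7; over centre below about 0.4 it stays closed. It stops at 0.
- cam_right (a joint): The same for the right arm: 0 = closed, lying back along the coupling; 1.57 = sticking straight out to coupling -y; starts at 1.58 to 1.88. The arm closed second is the stiffer one; both stay where they are once closed.
- lever_left: Bar of the left cam arm: 75 mm long, 8 mm thick, 14 mm high. Origin: middle of its free end; x along the bar towards the pin, z up; outer side +y, push there to close. Bar middle line passes 7 mm outside the pin. A push of over 30 N bends it.
- lever_right: Bar of the right cam arm: 75 mm long, 8 mm thick, 14 mm high. Origin: middle of its free end; x along the bar towards the pin, z up; outer side -y, push there to close. Bar middle line passes 7 mm outside the pin. A push of over 30 N bends it.
- port (a point): Nominal centre of the drain adaptor's front face, 85 mm up; x level, into the tank; z up. The hand-screwed adaptor's face is up to 6 mm off it along x, 3 mm along y, 2 mm along z, 0.02 rad in yaw: find it by feel or sight. Adaptor 45.5 mm across, 1.5 mm chamfer, cam groove 9 to 30 mm behind the face. At the gasket the coupling origin is 36 mm past the true face; over 2 mm short, the cams jam.
- tank: Fixed steel tank with the drain. Origin: on the bench under the nominal adaptor face; x into the tank, z up. Hexagon nut 50 mm across at x=46 to 56 mm, valve 56 mm thick at x=61 to 108 mm, black tee handle over it (56 mm across, x=83, top 140 mm up); tank wall at x=125 mm, 240 mm deep, y=-185 to 65 mm, 217 mm high (filler cap and handle to 255).
- spare_plug: Bystander: grooved aluminium plug, 45 mm across, 38 mm tall, standing on the bench.
- spare_ring: Bystander: black rubber sealing ring, 48 mm across, 6 mm thick, lying flat.
- spanner: Bystander: steel open-ended spanner, 200 mm long, lying flat.
- driver: Bystander: screwdriver, 180 mm long, lying flat.
- wash_bottle: Bystander: white plastic bottle, 60 mm across, 150 mm tall, standing.
- beaker: Bystander: clear glass beaker, 70 mm across, 90 mm tall, standing.
- parts_tray: Bystander: blue plastic tray, 160 x 110 mm, 30 mm high.
Mind the look-alikes: they are no part of the job. Leave any pink or red look-alike of the coupling alone.

How it is judged (in metres and radians):
On the way, in this order (a step that is already met when the one before it is completed fails the run):
1. the coupling is fully home on the adaptor, both arms still open (x of coupling in the frame of port above 0.028 m and y of coupling in the frame of port between -0.007 and 0.007 m and z of coupling in the frame of port between -0.006 and 0.006 m and value of joint each of cam_left, cam_right above 1 rad), for 0.2 s.
2. one arm is closed while the other is still open (x of coupling in the frame of port above 0.028 m and ((value of joint cam_left below 0.12 rad and value of joint cam_right above 1 rad) or (value of joint cam_right below 0.12 rad and value of joint cam_left above 1 rad))), for 0.2 s.
At the end, for the whole second after the job is handed in: both cam arms within 0.12 rad of closed, the coupling's mouth rim at least 29.5 mm past the nominal port point, within 7 mm of its axis sideways and 6 mm in height and in line with it to 0.08 rad, at rest and released (value of joint each of cam_left, cam_right below 0.12 rad and x of coupling in the frame of port above 0.0295 m and y of coupling in the frame of port between -0.007 and 0.007 m and z of coupling in the frame of port between -0.006 and 0.006 m and angle between the x axis of coupling and the x axis of port, either way round below 0.08 rad and linear speed of coupling below 0.01 m/s); the robot touches nothing.
It fails at once if coupling and adaptor are forced against each other with over 120 N in all (wedged or rammed) (contact force between coupling and adaptor above 120 N).
It fails at once if a cam arm is pushed with over 30 N (bent) (contact force between the fingers and lever_left above 30 N or contact force between the fingers and lever_right above 30 N).
It fails at once if the coupling's gasket is pressed on the adaptor with over 30 N (crushed) (contact force between gasket and adaptor above 30 N).
It fails at once if a bystander is shifted by over 30 mm (distance of any of spare_plug, spare_ring, spanner, driver, wash_bottle, beaker, parts_tray from where it was at the start of the episode above 0.03 m).
It fails at once if a standing thing is knocked over (angle between any of spare_plug, wash_bottle, beaker's own z axis and vertical above 0.5 rad).
It also fails if it takes over 72 s, if anything falls off the work surface, if the arm or the gripper's body presses on something with over 40 N, if the wrist force passes 120 N, or if a joint passes its speed limit or range.

## Working session

There is one attempt and no reset: what is moved stays moved. The work goes in short steps, Python scripts to look and compute and a tool call to move; the robot and the scene stay as the last step left them, time stands still between calls to the robot, and variables do not carry over. Pictures are saved under pics/ and viewed, and the job is handed in when it is done.

Besides the shell and the picture viewer there is one more tool, called after "Emit:" by a JSON object that holds its "name" and its "arguments". jog_arm: Moves the arm, as the interface text tells. Its arguments: {"type":"object","properties":{"rows":{"type":"array","items":{"type":"array"}}},"required":["rows"]}

```bash
ls -la; mkdir -p pics; python3 - <<'E'
from bench import arm, eyes, nets
import cv2,json
s=arm.read_state();print(s)
for n in ["scene","side","wrist"]:
    m=eyes.camera_model(n);print(n,m)
    im=eyes.get_image(n);cv2.imwrite(f"pics/{n}0.png",im[:,:,::-1])
print(arm.read_state()['clock'])
E
```

```text
total 12
drwxr-xr-x  3 agent agent 4096 Dec  6 19:18 .
drwxr-xr-x 23 root  root  4096 Dec  6 19:18 ..
drwxr-xr-x  2 agent agent 4096 Dec  6 19:18 pics
{'clock': 0.0, 'joints': array([ 2.58600438e-01,  3.85510410e-01,  6.62031293e-03, -4.89178447e-04,
       -1.19399904e+00, -2.58594173e-01]), 'joint_vel': array([-0.00019194,  0.00063808,  0.0006008 , -0.00060963,  0.0004966 ,
       -0.00138502]), 'joint_efforts': array([-9.55001960e-04, -3.92286408e+01,  1.88399577e+01,  4.18616563e+00,
       -4.72148502e-03,  8.27910434e-07]), 'position': array([6.24411278e+02, 1.52471384e-02, 2.30248741e+02]), 'ee_rot': array([-0.70704478,  0.70716796,  0.00072262, -0.00079024]), 'contact_force': array([ 0.05962668,  0.23178252, -0.21616387]), 'wrist_torque': array([ 0.01418578,  0.05619309, -0.02105772]), 'gripper_width': 85.72746569754904}
scene {'K': array([[368.80411922,   0.        , 320.71692271],
       [  0.        , 368.80411922, 200.13185259],
       [  0.        ,   0.        ,   1.        ]]), 'rvec': array([ 1.99062421,  0.99128915, -0.53917143]), 'tvec': array([-223.15668528, -215.28052573, 1224.07876707])}
side {'K': array([[433.12459016,   0.        , 316.2122617 ],
       [  0.        , 433.12459016, 199.17298083],
       [  0.        ,   0.        ,   1.        ]]), 'rvec': array([ 2.36200567, -0.54308472,  0.20799914]), 'tvec': array([-561.00001028,  152.92468222,  871.45706951])}
wrist {'K': array([[320.84255311,   0.        , 317.65036204],
       [  0.        , 320.84255311, 201.73906461],
       [  0.        ,   0.        ,   1.        ]]), 'rvec': array([1.60547432e-03, 3.10385302e+00, 4.70134758e-01]), 'tvec': array([624.33451713, -37.06595658, 380.11371289])}
0.15
```

View pics/scene0.png

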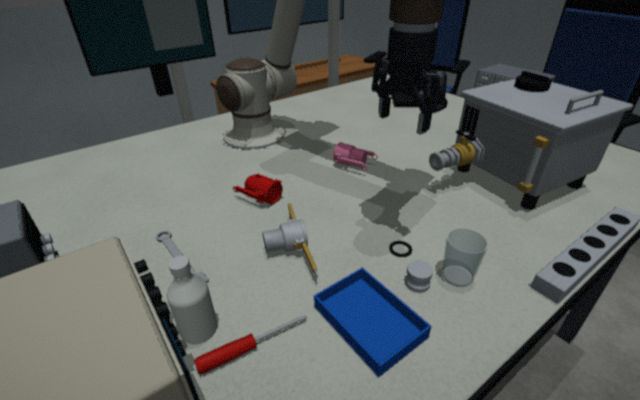

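View pics/side0.png

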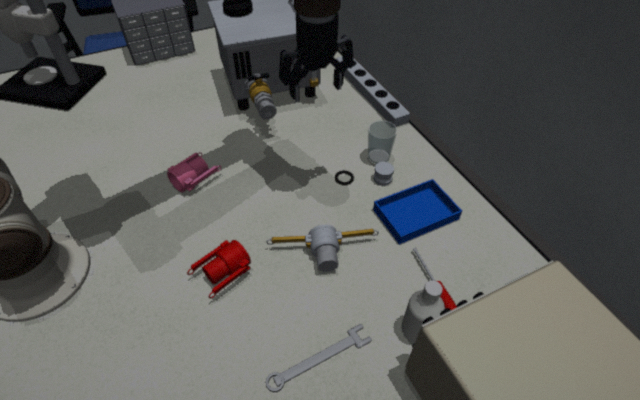

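View pics/wrist0.png

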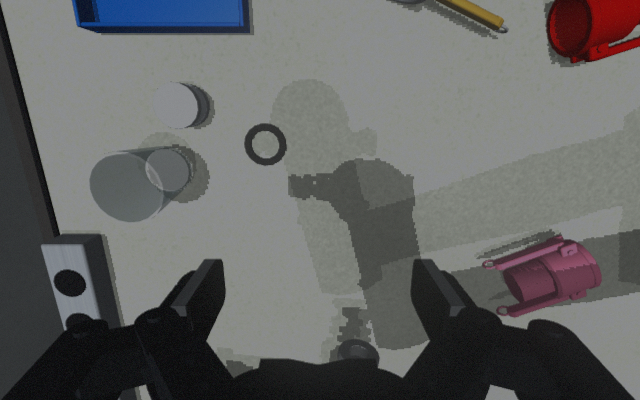

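```bash
cat > h.py <<'E'
from bench import arm, eyes, nets
import cv2, numpy as np
from scipy.spatial.transform import Rotation as R
from scipy.optimize import least_squares
def P(cam,pts):
    m=eyes.camera_model(cam) if isinstance(cam,str) else cam
    return cv2.projectPoints(np.array(pts,float).reshape(-1,1,3),m['rvec'],m['tvec'],m['K'],None)[0].reshape(-1,2)
def ray(cam,px):
    m=eyes.camera_model(cam) if isinstance(cam,str) else cam
    Rm=cv2.Rodrigues(m['rvec'])[0]; c=-Rm.T@m['tvec']
    d=Rm.T@np.linalg.inv(m['K'])@np.array([px[0],px[1],1.0]); return c,d/np.linalg.norm(d)
def onz(cam,px,z):
    c,d=ray(cam,px); return c+d*(z-c[2])/d[2]
def tri(obs):
    A=np.zeros((3,3));b=np.zeros(3)
    for cam,px in obs:
        c,d=ray(cam,px);M=np.eye(3)-np.outer(d,d);A+=M;b+=M@c
    x=np.linalg.solve(A,b)
    return x,[np.round(P(cam,x)[0]-px,1) for cam,px in obs]
E
python3 - <<'E'
from h import *
for cam in ["scene","side"]:
  for n in ["coupling","lever_left","tank","port","spare_plug","beaker","wash_bottle","parts_tray"]:
    r=nets.boxes_of(cam,n)
    print(cam,n,[(np.round(np.array(q['position'])*[640,400],1).tolist(),round(q['conf'],2)) for q in r])
print(arm.read_state()['clock'])
E
```

```text
scene coupling [([348.8, 152.6], 0.74), ([262.0, 190.5], 0.61), ([172.6, 246.2], 0.36)]
scene lever_left [([354.7, 163.1], 0.59)]
scene tank [([536.5, 132.6], 0.89)]
scene port [([533.9, 131.8], 0.9), ([417.1, 274.3], 0.62)]
scene spare_plug [([416.7, 276.2], 0.75)]
scene beaker [([464.7, 256.4], 0.83)]
scene wash_bottle [([188.1, 302.9], 0.82), ([373.7, 318.8], 0.34)]
scene parts_tray [([188.8, 302.4], 0.44)]
side coupling [([185.8, 170.6], 0.92), ([320.8, 240.3], 0.68), ([223.5, 263.4], 0.6)]
side lever_left [([201.1, 260.3], 0.66), ([201.4, 176.2], 0.45)]
side tank []
side port [([253.0, 40.6], 0.66)]
side spare_plug [([316.0, 357.6], 0.56)]
side beaker [([383.2, 139.4], 0.92)]
side wash_bottle [([420.1, 308.8], 0.55)]
side parts_tray [([413.8, 209.7], 0.78)]
0.95
```

```bash
python3 - <<'E'
from h import *
for n,a,b in [("adaptor face",(435,160),(268,109)),("oct end",(266,241),(327,264)),("armtip L",(290,206),(375,233)),("armtip R",(314,270),(270,242)),("armtip L'",(290,206),(270,242)),("armtip R'",(314,270),(375,233))]:
    print(n,tri([("scene",a),("side",b)]))
for px in [(284,238),(266,241)]: print(onz("scene",px,30))
for px in [(322,240),(327,264)]: print(onz("side",px,30))
for c in ["scene","side"]:
    im=eyes.get_image(c)
    u,v,w=((380,100,110),(230,180,180))[0] if c=="scene" else (0,0,0),0,0
E
python3 - <<'E'
from h import *
for c,(x0,y0,x1,y1) in {"scene":(225,195,335,285),"side":(255,215,390,280)}.items():
    im=eyes.get_image(c)[y0:y1,x0:x1]
    cv2.imwrite(f"pics/{c}_cp.png",cv2.resize(im[:,:,::-1],None,fx=6 if c=="scene" else 5.5,fy=6 if c=="scene" else 5.5,interpolation=cv2.INTER_CUBIC))
for c,(x0,y0,x1,y1) in {"scene":(400,90,520,200),"side":(215,50,305,125)}.items():
    im=eyes.get_image(c)[y0:y1,x0:x1]
    k=5 if c=="scene" else 7
    cv2.imwrite(f"pics/{c}_ad.png",cv2.resize(im[:,:,::-1],None,fx=k,fy=k,interpolation=cv2.INTER_CUBIC))
E
```

```text
adaptor face (array([580.86130259, 187.23826318,  92.72723906]), [array([ 0.5, -0.7]), array([0.1, 0.8])])
oct end (array([ 526.64075008, -248.76566883,   30.565423  ]), [array([ 0.1, -0.2]), array([0.1, 0.2])])
armtip L (array([ 606.52131298, -258.79742682,  140.7933362 ]), [array([-11.6,  11.8]), array([ -5.1, -14.4])])
armtip R (array([ 481.31078764,  -74.11504344, -145.70020375]), [array([  9.3, -13.3]), array([ 7.7, 14.7])])
armtip L' (array([ 447.11176091, -142.88640124,   23.72673969]), [array([-0.4,  0.5]), array([-0.2, -0.7])])
armtip R' (array([ 651.38271028, -222.41446728,   31.44910189]), [array([-0.6,  0.7]), array([-0.3, -0.7])])
[ 540.34911301 -215.52327028   30.        ]
[ 526.26529637 -248.93778602   30.        ]
[ 544.02825123 -191.26144919   30.        ]
[ 526.86148212 -247.96905511   30.        ]
```

View pics/scene_cp.png

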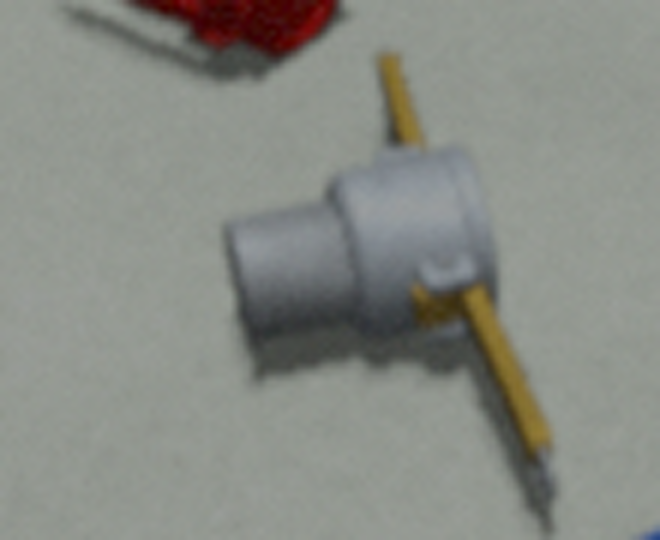

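View pics/side_cp.png

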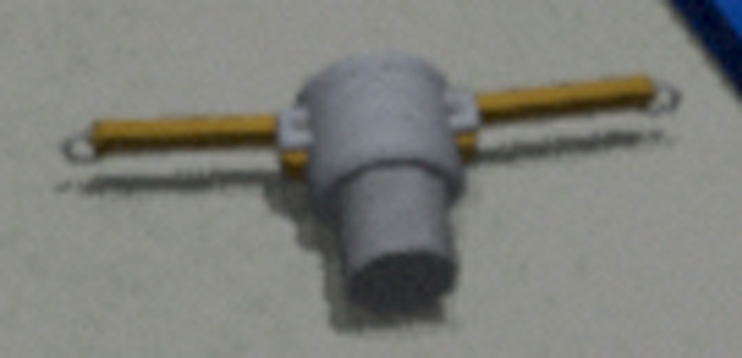

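View pics/scene_ad.png

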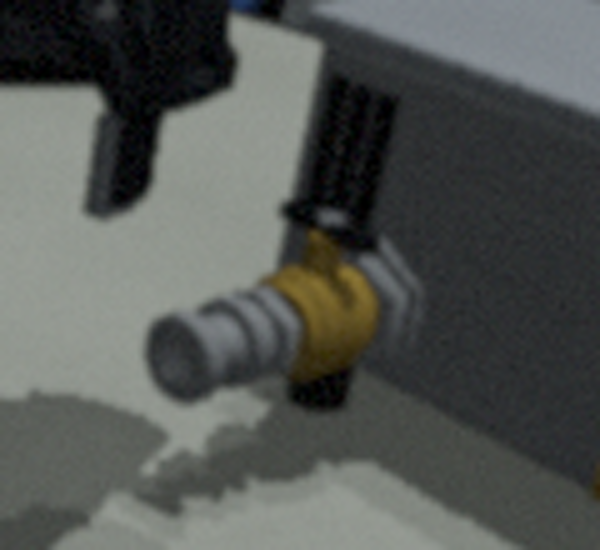

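View pics/side_ad.png

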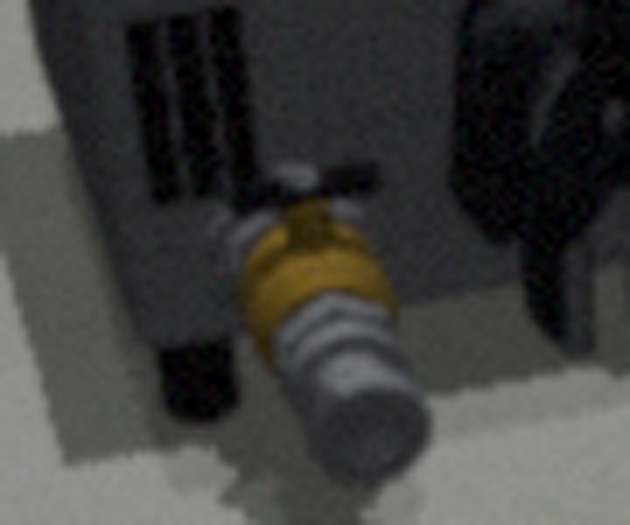

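```bash
python3 - <<'E'
from h import *
m=eyes.camera_model("wrist");s=arm.read_state()
c,d=ray(m,(320,200));Rt=R.from_quat(s['ee_rot']).as_matrix()
print("cam in tool",Rt.T@(c-s['position']),"axis",Rt.T@d, "cam world",c,d)
Rm=cv2.Rodrigues(m['rvec'])[0]; print(Rt.T@Rm.T)
for p in ([581,187,85],[527,-249,30]): print(P(m,[p]))
for c,(x0,y0,x1,y1) in {"scene":(400,60,640,210),"side":(200,0,310,125)}.items():
    im=eyes.get_image(c)[y0:y1,x0:x1]
    k=3.3 if c=="scene" else 4.5
    cv2.imwrite(f"pics/{c}_tk.png",cv2.resize(im[:,:,::-1],None,fx=k,fy=k,interpolation=cv2.INTER_CUBIC))
E
```

```text
cam in tool [  77.59885562   -0.46240888 -142.17357529] axis [-0.29105545  0.00765987  0.95667552] cam world [625.43430997 -77.58295779 373.47431355] [-0.00765931  0.2910609  -0.95667387]
[[-4.63662818e-04 -9.55113069e-01 -2.96241135e-01]
 [ 9.99999771e-01 -5.88941284e-04  3.33656587e-04]
 [-4.93148401e-04 -2.96240913e-01  9.55113123e-01]]
[[357.92031449 353.32889555]]
[[ 431.23787392 -105.48557203]]
```

View pics/scene_tk.png

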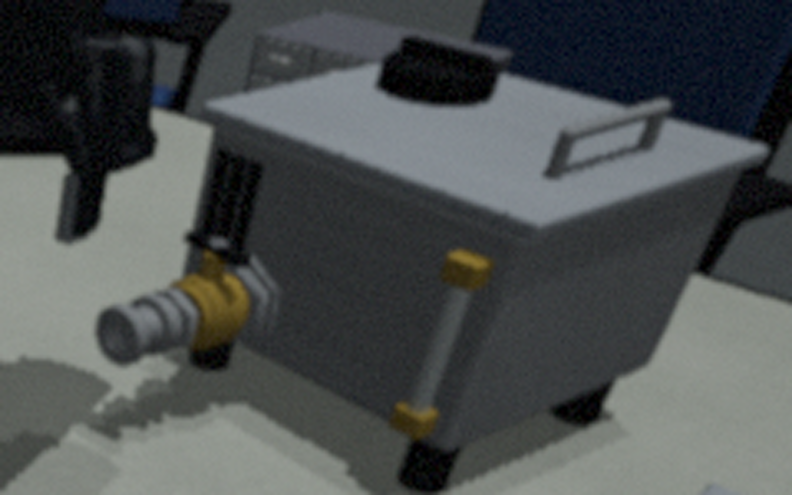

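View pics/side_tk.png

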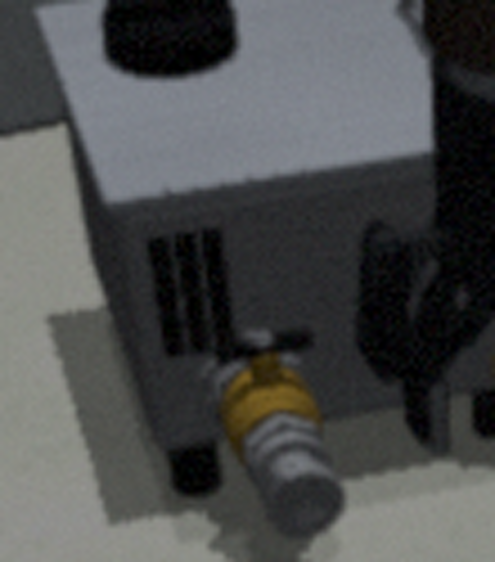

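```bash
python3 - <<'E'
from h import *
a=onz("scene",(462.5,92),215);b=onz("scene",(563.6,129),215);e=onz("scene",(632.5,105.5),215)
print(a,b,e,np.linalg.norm(a-b),np.linalg.norm(e-b),np.degrees(np.arctan2(*(b-a)[1::-1])),np.degrees(np.arctan2(*(e-b)[1::-1])))
a=onz("side",(200+110/4.5,205/4.5),215);b=onz("side",(200+430/4.5,155/4.5),215)
print(a,b,np.degrees(np.arctan2(*(b-a)[1::-1])))
E
```

```text
[532.63389362 317.80267605 215.        ] [788.19868391 281.81334658 215.        ] [820.45297031 527.45411162 215.        ] 258.0864077625585 247.74931773799065 -8.015837517984782 82.51947419001553
[528.35488931 314.85885004 215.        ] [706.41314683 289.55915821 215.        ] -8.086831636691102
```

Emit:
{"name": "jog_arm", "arguments": {"rows": [[[-2, 0.5, 0], [0, 0, 0], 8.5], [[-4, 1, 0], [0, 0, 0], 8.5], [[-4, 1, 0], [0, 0, 0], 8.5], [[-3, 0.9, 0], [0, 0, 0], 8.5], [[-2, 0, 0], [0, 0, 8], 8.5], [[0, 0, 0], [0, 0, 0], 8.5], [[0, 0, 0], [0, 0, 0], 8.5]]}}

```text
clock: 2.22
position: [590.7, 150.1, 231.3]
ee_rot: [-0.657, 0.754, 0.0, -0.0]
contact_force: [-0.4, -0.1, 1.1]
gripper_width: 84.8
```

```bash
python3 - <<'E'
from h import *
s=arm.read_state();print(s['clock'],s['position'],s['ee_rot'],s['joints'],s['contact_force'])
m=eyes.camera_model("wrist");im=eyes.get_image("wrist");cv2.imwrite("pics/w1.png",im[:,:,::-1])
import pickle;pickle.dump((m,s),open("w1.pkl","wb"))
ax=np.array([.139,.990,0]);ay=np.array([-.99,.139,0])
p=np.array([580,185,85])
print(P(m,[p,p+ax*46,p+ay*22.75,p-ay*22.75]))
E
```

```text
2.225 [590.70369515 150.11963408 231.26033665] [-6.56731671e-01  7.54124319e-01  4.54269413e-05 -1.47465969e-04] [ 5.14144724e-01  3.58544866e-01 -3.20923961e-02 -3.21509969e-05
 -1.18046624e+00 -6.51975595e-01] [-0.37102812 -0.07968344  1.05473731]
[[334.31073721 222.79203435]
 [333.5522986  265.68391213]
 [357.97840543 222.81319426]
 [310.63994804 222.77087165]]
```

View pics/w1.png

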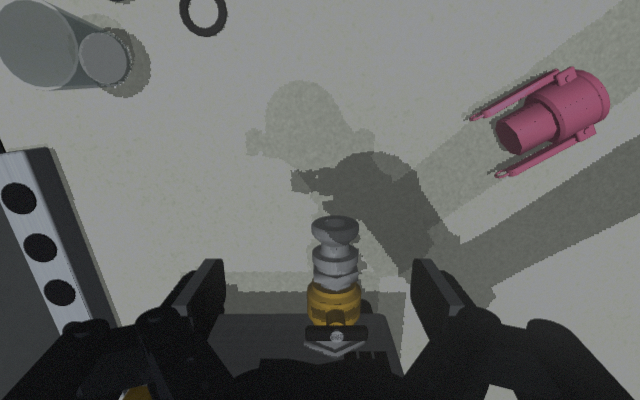

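```bash
python3 - <<'E'
from h import *
im=cv2.imread("pics/w1.png")[200:360,280:390]
cv2.imwrite("pics/w1z.png",cv2.resize(im,None,fx=4,fy=4,interpolation=cv2.INTER_CUBIC)[:600])
E
```

```text
(no output)
```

View pics/w1z.png

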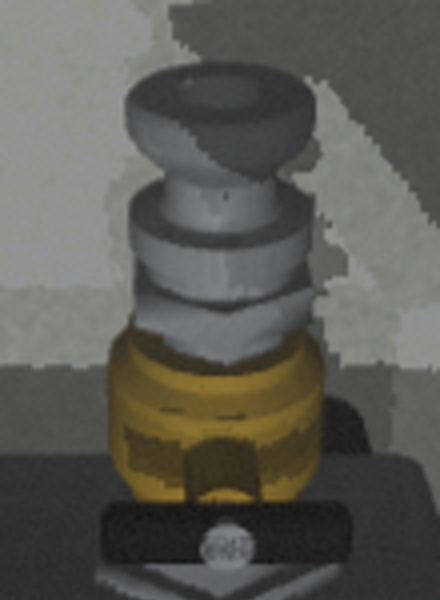

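```bash
python3 - <<'E'
from h import *
import pickle
m,s=pickle.load(open("w1.pkl","rb"))
print(tri([("scene",(436,161.4)),("side",(267.9,112.4)),(m,(335.1,223.7))]))
print(tri([("scene",(436,161.4)),(m,(335.1,223.7))]))
print(tri([("side",(267.9,112.4)),(m,(335.1,223.7))]))
E
```

```text
(array([580.25933874, 187.58496794,  85.6248139 ]), [array([-1.1,  0.4]), array([ 0.2, -0.3]), array([-0.7,  1.9])])
(array([580.95748461, 186.90744694,  86.94909593]), [array([-1. ,  0.1]), array([-1.4,  1.8])])
(array([579.21374463, 185.61562355,  86.28180622]), [array([0.1, 0. ]), array([0.2, 0.1])])
```

```bash
cat >> h.py <<'E'
def plan(p0,q0,p1,R1,n,jaw,rp=1,ra=1):
    """rows from pose (p0 mm, R0) to (p1,R1); R given as Rotation; returns rows rounded, final pose"""
    p=np.array(p0,float);Rc=q0;p1=np.array(p1,float);rows=[]
    for i in range(n):
        k=n-i
        dp=Rc.inv().apply((p1-p)/k)/10; dp=np.round(dp,rp)
        dr=np.round(np.degrees((Rc.inv()*R1).as_rotvec())/k,ra)
        rows.append([dp.tolist(),dr.tolist(),jaw])
        p=p+Rc.apply(dp*10);Rc=Rc*R.from_rotvec(np.radians(dr))
    return rows,p,Rc
def down(yaw_deg,tilt=0):
    """tool pointing down, tool x at world yaw"""
    y=np.radians(yaw_deg);x=np.array([np.cos(y),np.sin(y),0]);z=np.array([0,0,-1.])
    return R.from_matrix(np.column_stack([x,np.cross(z,x),z]))
E
python3 - <<'E'
from h import *
r,p,Rc=plan([590.7,150.1,231.3],down(-98),[533,-232,150],down(69),17,8.5)
for a in r: print(a)
print(p,Rc.as_euler('ZYX',degrees=True))
E
```

```text
[[2.3, 0.0, 0.5], [-0.0, -0.0, -9.8], 8.5]
[[2.2, 0.4, 0.5], [-0.0, -0.0, -9.8], 8.5]
[[2.1, 0.8, 0.5], [-0.0, -0.0, -9.8], 8.5]
[[2.0, 1.1, 0.5], [-0.0, -0.0, -9.8], 8.5]
[[1.7, 1.5, 0.5], [-0.0, -0.0, -9.8], 8.5]
[[1.5, 1.7, 0.5], [-0.0, -0.0, -9.8], 8.5]
[[1.2, 2.0, 0.5], [-0.0, -0.0, -9.8], 8.5]
[[0.8, 2.1, 0.5], [-0.0, -0.0, -9.8], 8.5]
[[0.4, 2.2, 0.5], [-0.0, -0.0, -9.8], 8.5]
[[0.0, 2.3, 0.5], [-0.0, -0.0, -9.8], 8.5]
[[-0.3, 2.3, 0.4], [-0.0, -0.0, -9.9], 8.5]
[[-0.7, 2.2, 0.5], [-0.0, -0.0, -9.8], 8.5]
[[-1.1, 2.0, 0.4], [-0.0, -0.0, -9.9], 8.5]
[[-1.4, 1.8, 0.5], [-0.0, -0.0, -9.8], 8.5]
[[-1.7, 1.5, 0.4], [-0.0, -0.0, -9.9], 8.5]
[[-1.9, 1.2, 0.5], [-0.0, -0.0, -9.8], 8.5]
[[-2.1, 0.8, 0.4], [-0.0, -0.0, -9.9], 8.5]
[ 532.57657024 -232.14638671  150.3       ] [  69.    0. -180.]
```

Emit:
{"name": "jog_arm", "arguments": {"rows": [[[2.3, 0, 0.5], [0, 0, -9.8], 8.5], [[2.2, 0.4, 0.5], [0, 0, -9.8], 8.5], [[2.1, 0.8, 0.5], [0, 0, -9.8], 8.5], [[2.0, 1.1, 0.5], [0, 0, -9.8], 8.5], [[1.7, 1.5, 0.5], [0, 0, -9.8], 8.5], [[1.5, 1.7, 0.5], [0, 0, -9.8], 8.5], [[1.2, 2.0, 0.5], [0, 0, -9.8], 8.5], [[0.8, 2.1, 0.5], [0, 0, -9.8], 8.5], [[0.4, 2.2, 0.5], [0, 0, -9.8], 8.5], [[0, 2.3, 0.5], [0, 0, -9.8], 8.5]]}}

```text
clock: 3.52
position: [556.3, -76.1, 181.3]
ee_rot: [1.0, 0.003, 0.0, 0.0]
contact_force: [1.0, 0.1, 0.1]
gripper_width: 85.2
```

Emit:
{"name": "jog_arm", "arguments": {"rows": [[[-0.3, 2.3, 0.4], [0, 0, -9.9], 8.5], [[-0.7, 2.2, 0.5], [0, 0, -9.8], 8.5], [[-1.1, 2.0, 0.4], [0, 0, -9.9], 8.5], [[-1.4, 1.8, 0.5], [0, 0, -9.8], 8.5], [[-1.7, 1.5, 0.4], [0, 0, -9.9], 8.5], [[-1.9, 1.2, 0.5], [0, 0, -9.8], 8.5], [[-2.1, 0.8, 0.4], [0, 0, -9.9], 8.5], [[0, 0, 0], [0, 0, 0], 8.5], [[0, 0, 0], [0, 0, 0], 8.5]]}}

```text
clock: 4.65
position: [532.7, -232.5, 150.5]
ee_rot: [0.825, 0.566, 0.0, 0.0]
contact_force: [0.1, 0.5, 0.6]
gripper_width: 84.9
```

```bash
python3 - <<'E'
from h import *
s=arm.read_state();print(s['clock'],s['position'],R.from_quat(s['ee_rot']).as_euler('ZYX',degrees=True),s['joints'],s['contact_force'])
m=eyes.camera_model("wrist");im=eyes.get_image("wrist");cv2.imwrite("pics/w2.png",im[:,:,::-1])
import pickle;pickle.dump((m,s),open("w2.pkl","wb"))
ax=np.array([.361,.932,0]);ay=np.array([-.932,.361,0])
p=np.array([556.2,-172.4,30])
print(P(m,[p,p-ax*82,p+ay*30,p-ay*30,p-ax*82+ay*20,p-ax*82-ay*20]))
E
```

```text
4.65 [ 532.68323746 -232.46598287  150.46550163] [ 6.88788527e+01 -4.42509964e-03  1.79990133e+02] [-1.32973455e-01  3.80475355e-01 -2.15983444e-01 -4.21778826e-05
 -9.74152051e-01  2.90595624e+00] [0.09271141 0.53732964 0.58694968]
[[316.69691142 114.7438059 ]
 [316.74341199 212.64204945]
 [278.77010591 114.72846663]
 [354.62183978 114.75914441]
 [293.68091957 212.63419522]
 [339.80521031 212.64990345]]
```

View pics/w2.png

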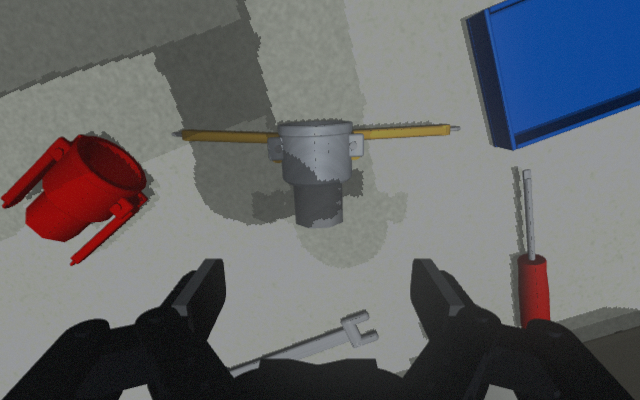

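```bash
python3 - <<'E'
from h import *
im=cv2.imread("pics/w2.png")[105:240,165:470]
cv2.imwrite("pics/w2z.png",cv2.resize(im,None,fx=2.6,fy=2.6,interpolation=cv2.INTER_CUBIC))
im=cv2.imread("pics/w2.png")[110:235,265:365]
cv2.imwrite("pics/w2zz.png",cv2.resize(im,None,fx=4.8,fy=4.8,interpolation=cv2.INTER_CUBIC))
E
```

```text
(no output)
```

View pics/w2z.png

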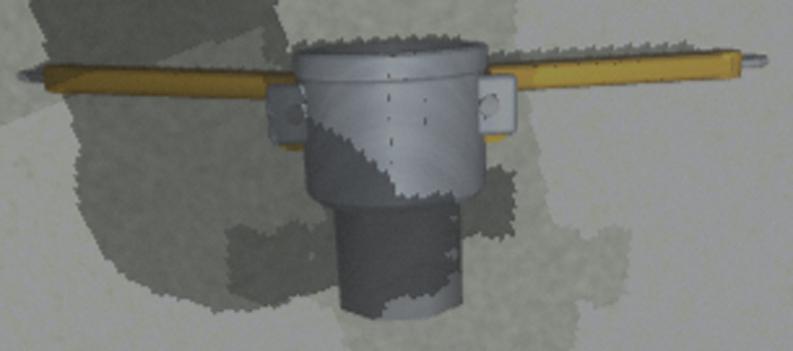

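View pics/w2zz.png

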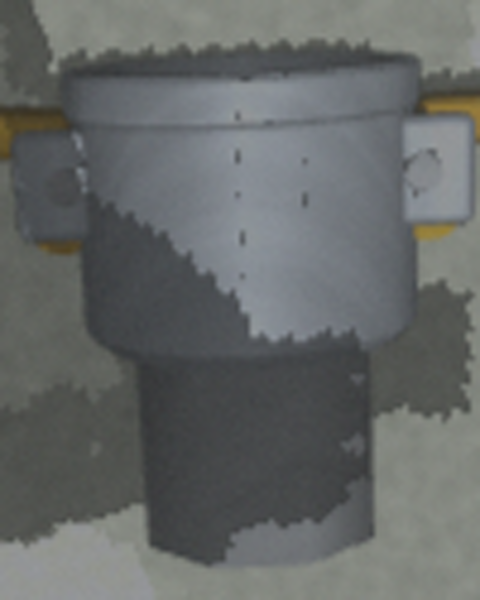

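```bash
python3 - <<'E'
from h import *
import pickle
m,s=pickle.load(open("w2.pkl","rb"))
f=4.8
pts=[((0,30,30),(62/f+265,None)),((0,-30,30),(420/f+265,None)),((-82,20,38.3),(148/f+265,545/f+110)),((-82,-20,38.3),(374/f+265,538/f+110)),((-82,0,50),(None,566/f+110)),((-46,0,60),(None,357/f+110)),((-46,20,38.3),(137/f+265,None)),((-46,-20,38.3),(368/f+265,None)),((-5,0,60),(None,125/f+110))]
def res(v):
    c,sn=np.cos(v[2]),np.sin(v[2]);o=[]
    for (X,Y,Z),(u,w) in pts:
        q=P(m,[[v[0]+c*X-sn*Y,v[1]+sn*X+c*Y,Z]])[0]
        if u: o.append(q[0]-u)
        if w: o.append(q[1]-w)
    return o
r=least_squares(res,[556,-172,1.2]);v=r.x
print(v[:2],np.degrees(v[2]),np.round(r.fun,1))
a=np.array([np.cos(v[2]),np.sin(v[2])]);print("grasp -65",v[:2]-65*a)
# lever angles: tips
for px,side in [((165+45/2.6,105+80/2.6),1),((165+740/2.6,105+65/2.6),-1)]:
    q=onz(m,px,30)[:2]; d=q-v[:2]; n=np.array([-a[1],a[0]]); print("bar end in coupling",d@a,d@n)
E
```

```text
[ 552.81390786 -177.71608336] 71.25735516791225 [-0.4  0.3 -0.   0.1  0.  -0.3  0.   3.9 -0.5  0.5 -3.4]
grasp -65 [ 531.92824414 -239.26922342]
bar end in coupling -5.67561713145416 107.39548125558642
bar end in coupling -10.155968974347191 -107.44598061997368
```

```bash
python3 - <<'E'
from h import *
import pickle
m,s=pickle.load(open("w2.pkl","rb"))
y=np.radians(71.2);a=np.array([np.cos(y),np.sin(y),0]);o=np.array([552.8,-177.7,0])
for X,Z in [(0,60),(-8,60),(-10,60),(-46,60),(-46,50),(-43,58),(-82,50)]: print(X,Z,P(m,[o+a*X+[0,0,Z]])[0])
E
```

```text
0 60 [314.80839109 125.44782054]
-8 60 [315.29717948 136.91915632]
-10 60 [315.41779265 139.74981722]
-46 60 [317.48666101 188.30392396]
-46 50 [317.49167477 184.99175208]
-43 58 [317.32367208 183.76856146]
-82 50 [319.31449132 227.91231791]
```

Emit:
{"name": "jog_arm", "arguments": {"rows": [[[-0.8, 0.2, 2], [0, 0, -2.2], 8.5], [[0, 0, 4], [0, 0, 0], 8.5], [[0, 0, 4], [0, 0, 0], 8.5], [[0, 0, 3], [0, 0, 0], 8.5], [[0, 0, 1.2], [0, 0, 0], 8.5], [[0, 0, 0], [0, 0, 0], 8.5], [[0, 0, 0], [0, 0, 0], 8.5]]}}

```text
clock: 5.58
position: [533.1, -240.5, 9.8]
ee_rot: [0.813, 0.582, 0.001, 0.001]
contact_force: [-0.0, -0.7, -0.0]
gripper_width: 84.9
```

```bash
python3 - <<'E'
from h import *
s=arm.read_state();print(s['clock'],s['position'],R.from_quat(s['ee_rot']).as_euler('ZYX',degrees=True),s['contact_force'])
im=eyes.get_image("wrist");cv2.imwrite("pics/w3.png",im[:,:,::-1])
E
```

```text
5.575 [ 533.06526677 -240.49236325    9.76032059] [ 7.12245875e+01 -1.34516356e-02  1.79837113e+02] [-0.00888025 -0.71953134 -0.0270425 ]
```

View pics/w3.png

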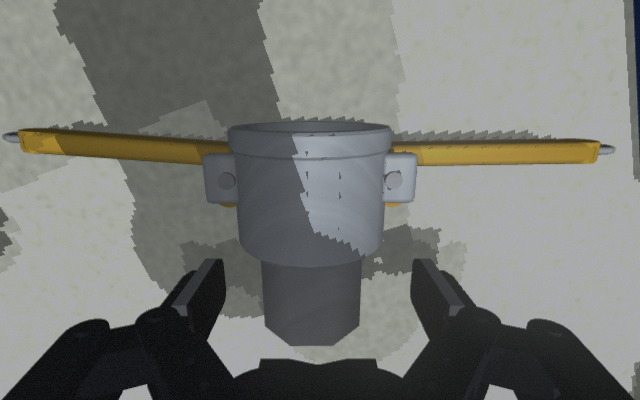

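Emit:
{"name": "jog_arm", "arguments": {"rows": [[[0, -0.2, 0.1], [0, 0, 0], 8.5], [[0, 0, 0], [0, 0, 0], 8.5]]}}

```text
clock: 5.88
position: [529.9, -239.8, 7.8]
ee_rot: [0.813, 0.582, 0.0, 0.0]
contact_force: [-0.5, 0.5, -0.2]
gripper_width: 85.0
```

Emit:
{"name": "jog_arm", "arguments": {"rows": [[[0, 0, 0], [0, 0, 0], 5], [[0, 0, 0], [0, 0, 0], 4.4], [[0, 0, 0], [0, 0, 0], 4], [[0, 0, 0], [0, 0, 0], 3.5], [[0, 0, 0], [0, 0, 0], 3], [[0, 0, 0], [0, 0, 0], 3]]}}

```text
clock: 6.62
position: [530.3, -239.9, 7.6]
ee_rot: [0.813, 0.582, 0.0, 0.0]
contact_force: [-0.5, -0.9, 2.6]
gripper_width: 39.1
```

```bash
python3 - <<'E'
from h import *
r1,p,Rc=plan([530.2,-239.9,148],down(71.2),[567.9,95.7,148],down(82.7),10,3)
for a in r1: print(a)
print(p,Rc.as_euler('ZYX',degrees=True))
E
```

```text
[[3.3, -0.7, 0.0], [0.0, 0.0, -1.2], 3]
[[3.3, -0.7, 0.0], [0.0, 0.0, -1.1], 3]
[[3.3, -0.6, 0.0], [0.0, 0.0, -1.1], 3]
[[3.3, -0.5, 0.0], [0.0, 0.0, -1.2], 3]
[[3.4, -0.5, 0.0], [0.0, 0.0, -1.2], 3]
[[3.4, -0.4, 0.0], [0.0, 0.0, -1.1], 3]
[[3.4, -0.3, 0.0], [0.0, 0.0, -1.1], 3]
[[3.3, -0.2, 0.0], [0.0, 0.0, -1.2], 3]
[[3.4, -0.2, 0.0], [0.0, 0.0, -1.2], 3]
[[3.3, -0.1, 0.0], [0.0, 0.0, -1.1], 3]
[568.14467477  95.19893694 148.        ] [ 82.7   0.  180. ]
```

Emit:
{"name": "jog_arm", "arguments": {"rows": [[[0, 0, -1], [0, 0, 0], 3], [[0, 0, -2], [0, 0, 0], 3], [[0, 0, -3], [0, 0, 0], 3], [[0, 0, -4], [0, 0, 0], 3], [[0, 0, -3], [0, 0, 0], 3], [[0, 0, -1], [0, 0, 0], 3], [[0, 0, 0], [0, 0, 0], 3]]}}

```text
clock: 7.5
position: [528.8, -239.3, 146.2]
ee_rot: [0.813, 0.582, -0.001, -0.001]
contact_force: [0.8, 0.6, -8.6]
gripper_width: 39.1
```

Emit:
{"name": "jog_arm", "arguments": {"rows": [[[3.3, -0.7, 0], [0, 0, -1.2], 3], [[3.3, -0.7, 0], [0, 0, -1.1], 3], [[3.3, -0.6, 0], [0, 0, -1.1], 3], [[3.3, -0.5, 0], [0, 0, -1.2], 3], [[3.4, -0.5, 0], [0, 0, -1.2], 3], [[3.4, -0.4, 0], [0, 0, -1.1], 3], [[3.4, -0.3, 0], [0, 0, -1.1], 3], [[3.3, -0.2, 0], [0, 0, -1.2], 3], [[3.4, -0.2, 0], [0, 0, -1.2], 3], [[3.3, -0.1, 0], [0, 0, -1.1], 3]]}}

```text
clock: 8.75
position: [566.0, 95.9, 144.4]
ee_rot: [0.751, 0.661, -0.003, -0.001]
contact_force: [-0.2, -0.7, -8.1]
gripper_width: 39.4
```

Emit:
{"name": "jog_arm", "arguments": {"rows": [[[0, 0, 1], [0, 0, 0], 3], [[0, 0, 2], [0, 0, 0], 3], [[0, 0, 2], [0, 0, 0], 3], [[0, 0, 2], [0, 0, 0], 3], [[0, 0, 1.4], [0, 0, 0], 3], [[0, 0, 0], [0, 0, 0], 3], [[0, 0, 0], [0, 0, 0], 3]]}}

```text
clock: 9.62
position: [568.4, 95.3, 63.7]
ee_rot: [0.751, 0.661, 0.0, 0.0]
contact_force: [-0.2, -0.6, -7.7]
gripper_width: 38.5
```

```bash
python3 - <<'E'
from h import *
s=arm.read_state();print(s['clock'],s['position'],R.from_quat(s['ee_rot']).as_euler('ZYX',degrees=True),s['contact_force'],s['joints'])
m=eyes.camera_model("wrist");im=eyes.get_image("wrist");cv2.imwrite("pics/w4.png",im[:,:,::-1])
im=eyes.get_image("side");cv2.imwrite("pics/s4.png",cv2.resize(im[30:180,180:400,::-1],None,fx=3.5,fy=3.5,interpolation=cv2.INTER_CUBIC))
import pickle;pickle.dump((m,s),open("w4.pkl","wb"))
for k in range(3):
  s=arm.read_state();print(s['clock'],s['position'])
E
```

```text
9.625 [568.39592156  95.28544617  63.65061271] [ 8.27011606e+01 -8.45776004e-03  1.79956118e+02] [-0.2123222  -0.61068925 -7.70412436] [ 4.47206562e-01  4.75356331e-01 -3.21195199e-01  4.18435240e-04
 -7.73521720e-01  2.56669799e+00]
9.725 [568.54993493  95.52667369  64.22496922]
9.725 [568.54993493  95.52667369  64.22496922]
9.725 [568.54993493  95.52667369  64.22496922]
```

View pics/w4.png

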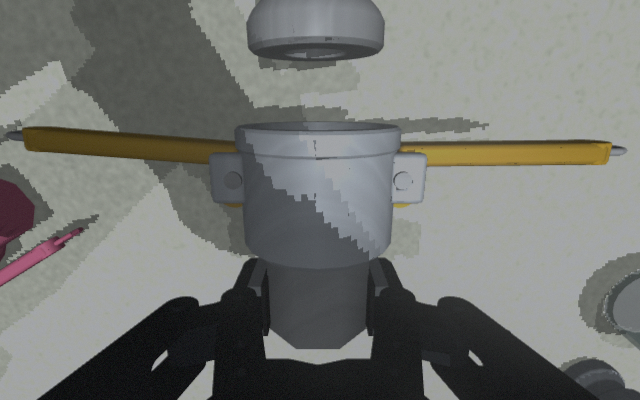

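View pics/s4.png

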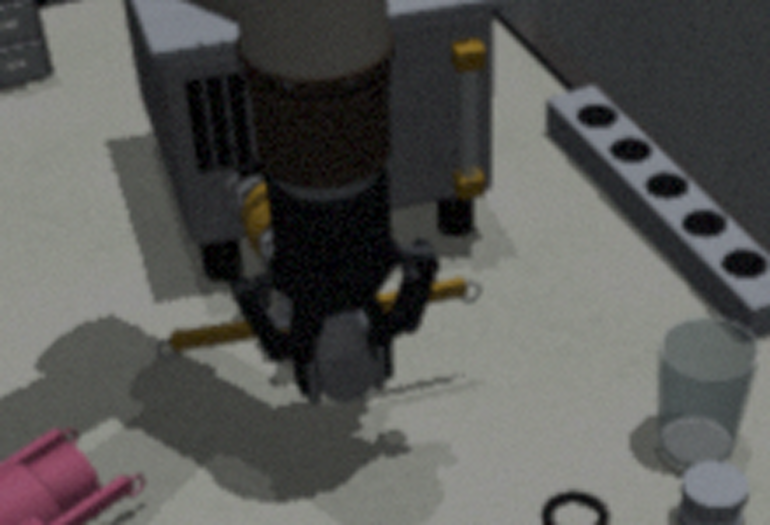

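```bash
python3 - <<'E'
from h import *
im=cv2.imread("pics/w4.png")[0:170,225:415]
cv2.imwrite("pics/w4z.png",cv2.resize(im,None,fx=3.5,fy=3.5,interpolation=cv2.INTER_CUBIC))
E
```

```text
(no output)
```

View pics/w4z.png

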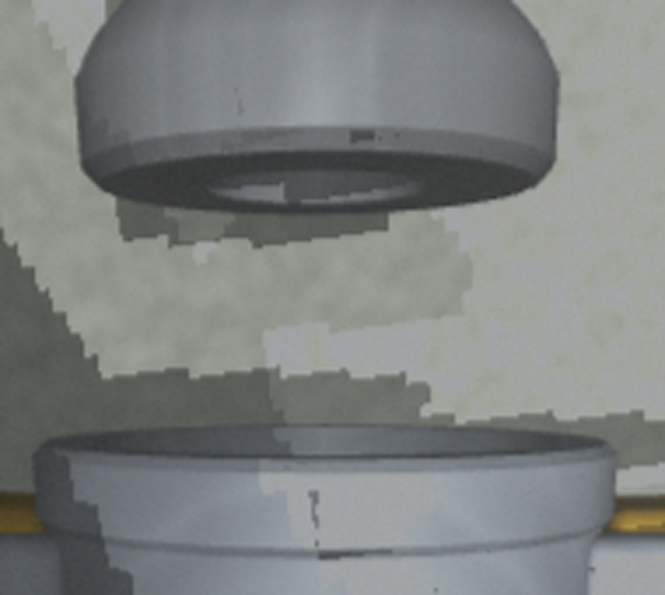

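```bash
cat > fit.py <<'E'
from h import *
import pickle
m,s=pickle.load(open("w4.pkl","rb"))
Rt=R.from_quat(s['ee_rot']);p0=s['position']
t=np.linspace(0,2*np.pi,181)
def ring(x,r,v):  # v: X,Y,Z in tool-aligned frame (x fwd, y tooly, z up), yaw
    c,sn=np.cos(v[3]),np.sin(v[3])
    yy=r*np.cos(t);zz=r*np.sin(t)
    pt=np.column_stack([v[0]+c*x-sn*yy,v[1]+sn*x+c*yy,-(v[2]+zz)])
    return P(m,p0+Rt.apply(pt))
f=3.5
def res(v):
    a=ring(1.5,22.75,v);b=ring(9,22.75,v);c=ring(0,21.25,v)
    o=[a[:,0].min()-(80/f+225),a[:,0].max()-(556.5/f+225),b[:,0].min()-(75/f+225),b[:,0].max()-(559/f+225),
       c[:,1].max()-212/f,c[:,1].min()-152/f, ring(9,22.75,v)[:,1].max()*0]
    return o
r=least_squares(res,[91,-.6,22,0]);print("adaptor in tool",r.x,np.round(r.fun,2))
def resc(v):
    a=ring(0,29.5,v);b=ring(-1,30,v);d=ring(-1,30,v)
    return [b[:,0].min()-(34/f+225),b[:,0].max()-(616/f+225),a[:,1].max()-460/f,a[:,1].min()-424/f,v[3]*100]
r=least_squares(resc,[66,0,22,0]);print("coupling in tool",r.x,np.round(r.fun,2))
E
python3 fit.py
```

```text
adaptor in tool [ 8.99614138e+01  2.88696979e-02  2.18230223e+01 -6.03259990e-03] [ 0.15 -0.32 -0.08  0.25  0.63 -0.44  0.  ]
coupling in tool [6.60808094e+01 6.80045233e-01 2.00550654e+01 1.97085806e-07] [ 0.04 -0.04  0.52 -0.84  0.  ]
```

```bash
python3 - <<'E'
from h import *
im=cv2.imread("pics/w4.png")[110:360,230:410]
cv2.imwrite("pics/w4y.png",cv2.resize(im,None,fx=2.4,fy=2.4,interpolation=cv2.INTER_CUBIC))
im=eyes.get_image("scene");cv2.imwrite("pics/c4.png",cv2.resize(im[90:210,360:520,::-1],None,fx=4.5,fy=4.5,interpolation=cv2.INTER_CUBIC))
E
```

```text
(no output)
```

View pics/w4y.png

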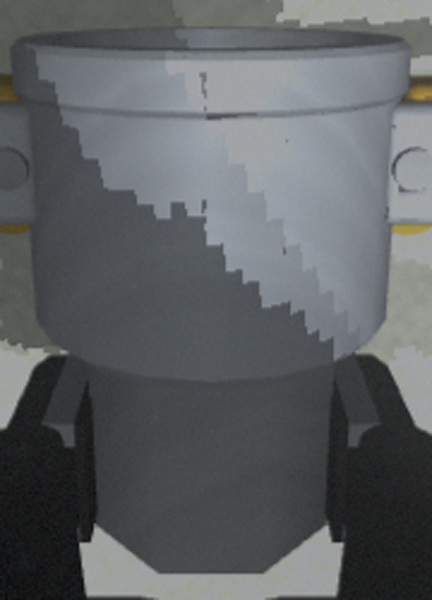

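View pics/c4.png

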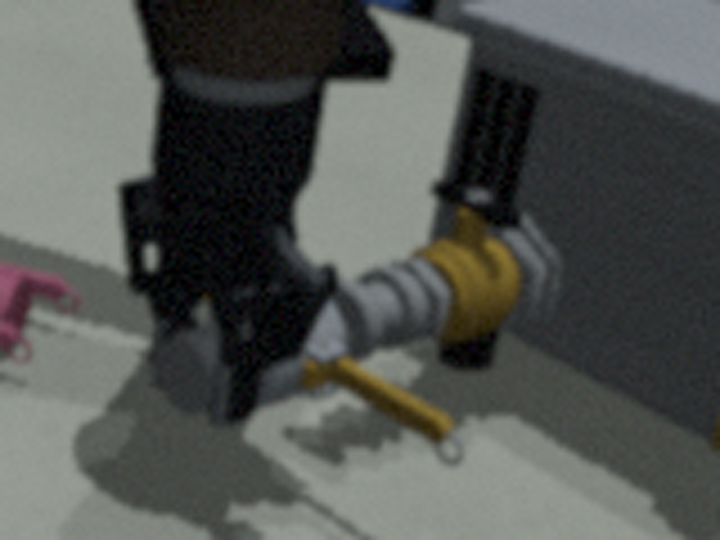

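```bash
cat > fit2.py <<'E'
from h import *
import pickle
m,s=pickle.load(open("w4.pkl","rb"))
Rt=R.from_quat(s['ee_rot']);p0=s['position']
t=np.linspace(0,2*np.pi,361)
def tr(pt,v): # v X,Y,Z(up),yaw,pitch(up)
    Rr=R.from_euler('ZY',[v[3],-v[4]])
    q=Rr.apply(pt)+[v[0],v[1],v[2]]; q[:,2]*=-1
    return P(m,p0+Rt.apply(q))
def ring(x,r,v): return tr(np.column_stack([0*t+x,r*np.cos(t),r*np.sin(t)]),v)
g=lambda u,w:(u/2.4+230,w/2.4+110)
def res(v):
    b=ring(-1,30,v)
    q=tr(np.array([[-82,-8.3,20],[-82,8.3,20],[-82,-20,8.3],[-82,20,8.3],[0,0,29.5]],float),v)
    o=[b[:,0].min()-(34/3.5+225),b[:,0].max()-(616/3.5+225)]
    for qq,(u,w) in zip(q[:4],[g(158,573),g(265,573),g(97,520),g(330,520)]): o+=[qq[0]-u,qq[1]-w]
    o+=[q[4][1]-458/3.5, ring(0,29.5,v)[:,1].min()-424/3.5]
    return o
r=least_squares(res,[66,0,22,0,0]);print(r.x,np.round(r.fun,1))
r=least_squares(lambda w:res(np.r_[w,0]),[66,0,22,0]);print(r.x,np.round(r.fun,1))
E
python3 fit2.py
```

```text
[ 6.61050508e+01  6.78065318e-01  2.07097632e+01 -2.92637767e-03
 -1.24016036e-02] [-0.4  0.5  1.  -0.8 -0.2 -0.9  0.1  1.1 -1.1  0.9 -0.1  0. ]
[ 6.62473931e+01  6.81239794e-01  2.15808437e+01 -2.85583889e-03] [-1.1  1.1  1.  -0.8 -0.2 -0.9  0.2  0.8 -1.2  0.6  1.  -1. ]
```

Emit:
{"name": "jog_arm", "arguments": {"rows": [[[0, -0.07, -0.05], [0, 0.7, 0], 3], [[1, 0, 0], [0, 0, 0], 3], [[0.8, 0, 0], [0, 0, 0], 3], [[0, 0, 0], [0, 0, 0], 3], [[0, 0, 0], [0, 0, 0], 3]]}}

```text
clock: 10.4
position: [569.3, 113.4, 63.9]
ee_rot: [0.751, 0.661, 0.004, -0.004]
contact_force: [0.1, -0.4, -7.8]
gripper_width: 39.2
```

```bash
python3 - <<'E'
from h import *
s=arm.read_state();print(s['clock'],s['position'],R.from_quat(s['ee_rot']).as_euler('ZYX',degrees=True),s['contact_force'],s['wrist_torque'])
m=eyes.camera_model("wrist");im=eyes.get_image("wrist");cv2.imwrite("pics/w5.png",im[:,:,::-1])
im=im[0:170,225:415,::-1]
cv2.imwrite("pics/w5z.png",cv2.resize(im,None,fx=3.5,fy=3.5,interpolation=cv2.INTER_CUBIC))
E
```

```text
10.4 [569.29559834 113.4310381   63.87911627] [  82.72118305   -0.68351259 -179.97305011] [ 0.12054572 -0.37295326 -7.80570953] [-0.40218248  0.06115057  0.03637719]
```

View pics/w5z.png

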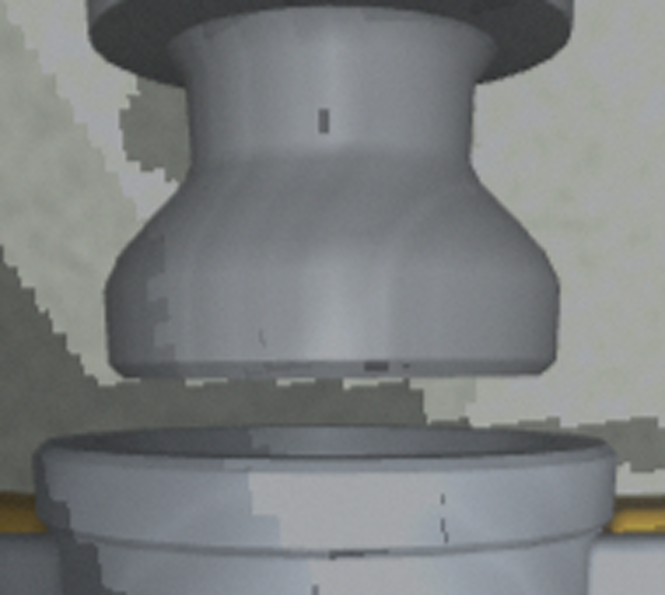

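```bash
cat > fit3.py <<'E'
from h import *
s=arm.read_state();m=eyes.camera_model("wrist")
Rt=R.from_quat(s['ee_rot']);p0=s['position']
t=np.linspace(0,2*np.pi,361)
def tr(pt,v):
    Rr=R.from_euler('ZY',[v[3],-v[4]])
    q=Rr.apply(pt)+[v[0],v[1],v[2]]; q[:,2]*=-1
    return P(m,p0+Rt.apply(q))
def ring(x,r,v): return tr(np.column_stack([0*t+x,r*np.cos(t),r*np.sin(t)]),v)
f=3.5
def res(w):
    v=np.r_[w,0.012]  # adaptor level, tool pitched up .7deg -> adaptor appears pitched; sign handled below
    v[4]=-0.012
    a=ring(1.5,22.75,v);b=ring(9,22.75,v);c=ring(0,21.25,v);d=ring(30,22.75,v)
    return [a[:,0].min()-(108/f+225),a[:,0].max()-(557/f+225),b[:,0].min()-(105/f+225),b[:,0].max()-(559/f+225),d[:,0].min()-(88/f+225),d[:,0].max()-(572/f+225),c[:,1].max()-377/f]
r=least_squares(res,[72,0,22,0]);print("adaptor",r.x,np.round(r.fun,1))
def resc(w):
    v=np.r_[w,0,-0.012]
    b=ring(-1,30,v);q=ring(0,29.5,v)
    return [b[:,0].min()-(35/f+225),b[:,0].max()-(616/f+225),q[:,1].max()-458/f,q[:,1].min()-425/f]
r=least_squares(resc,[66,0,21]);print("coupling",r.x,np.round(r.fun,1))
E
python3 fit3.py
```

```text
adaptor [ 7.23714702e+01  1.42431780e+00  2.05896836e+01 -9.95145284e-03] [ 0.2 -0.2 -0.4  0.3  0.2 -0.1  0. ]
coupling [65.95437629  0.71322857 19.89151062] [ 0.  -0.   0.1 -0.2]
```

Emit:
{"name": "jog_arm", "arguments": {"rows": [[[0, 0.1, -0.05], [0, 0, -0.5], 3], [[0.5, 0, 0], [0, 0, 0], 3], [[0.2, 0, 0], [0, 0, 0], 3], [[0.2, 0, 0], [0, 0, 0], 3], [[0, 0, 0], [0, 0, 0], 3]]}}

```text
clock: 11.08
position: [571.5, 122.3, 64.5]
ee_rot: [0.748, 0.664, 0.005, -0.004]
contact_force: [-0.1, 0.5, -9.1]
gripper_width: 39.2
```

```bash
cat > st.py <<'E'
from h import *
s=arm.read_state();e=R.from_quat(s['ee_rot']);p=s['position']
y=np.radians(82.7);a=np.array([np.cos(y),np.sin(y),0]);n=np.array([np.sin(y),-np.cos(y),0])
f=s['contact_force'];print("t",s['clock'],"p",p.round(1),"eul",e.as_euler('ZYX',degrees=True).round(2),"F ax/lat/up",(f@a).round(1),(f@n).round(1),f[2].round(1),"T",s['wrist_torque'].round(2),"along",round((p-[579.5,186,0])@a+66,1),"lat",round((p-[579.5,186,0])@n,2))
E
python3 st.py; python3 - <<'E'
from h import *
im=eyes.get_image("wrist")
im=im[0:170,225:415,::-1]
cv2.imwrite("pics/w6z.png",cv2.resize(im,None,fx=3.5,fy=3.5,interpolation=cv2.INTER_CUBIC))
E
```

```text
t 11.075 p [571.5 122.3  64.5] eul [  83.21   -0.7  -179.99] F ax/lat/up 0.5 -0.1 -9.1 T [-0.29  0.06  0.03] along 1.8 lat 0.12
```

View pics/w6z.png

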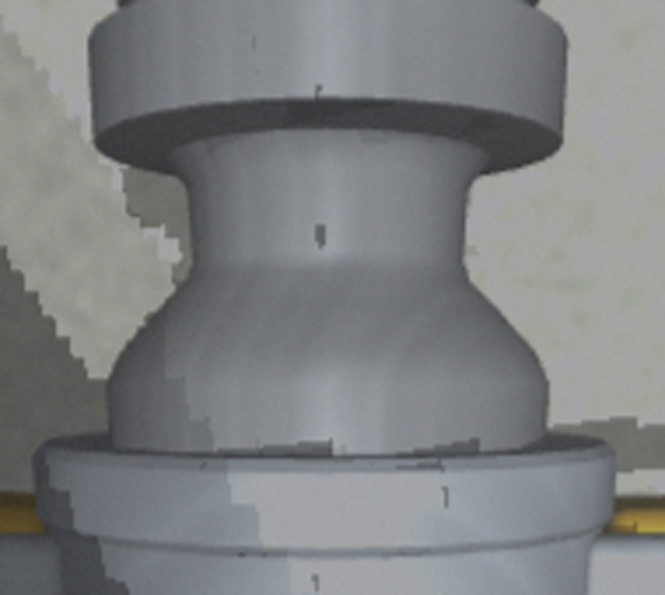

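Emit:
{"name": "jog_arm", "arguments": {"rows": [[[0.2, 0.02, 0], [0, 0, 0], 3], [[0.2, 0, 0], [0, 0, 0], 3], [[0.2, 0, 0], [0, 0, 0], 3]]}}

```text
clock: 11.5
position: [572.3, 128.0, 64.6]
ee_rot: [0.748, 0.664, 0.004, -0.004]
contact_force: [-0.7, 0.2, -8.9]
gripper_width: 39.6
```

```bash
python3 st.py
```

```text
t 11.5 p [572.3 128.   64.6] eul [  83.19   -0.68 -179.98] F ax/lat/up 0.1 -0.7 -8.9 T [-0.62  0.09  0.02] along 7.6 lat 0.23
```

Emit:
{"name": "jog_arm", "arguments": {"rows": [[[0.25, 0, 0], [0, 0, 0], 3], [[0.25, 0, 0], [0, 0, 0], 3], [[0.25, 0, 0], [0, 0, 0], 3], [[0.25, 0, 0], [0, 0, 0], 3]]}}

```text
clock: 12.0
position: [573.5, 138.0, 64.7]
ee_rot: [0.748, 0.664, 0.004, -0.004]
contact_force: [0.0, -1.4, -9.6]
gripper_width: 39.2
```

```bash
python3 st.py;  python3 - <<'E'
from h import *
im=eyes.get_image("wrist")
cv2.imwrite("pics/w7.png",im[:,:,::-1])
E
```

```text
t 12.0 p [573.5 138.   64.7] eul [  83.2    -0.68 -179.98] F ax/lat/up -1.4 0.2 -9.6 T [-0.73  0.05  0.03] along 17.6 lat 0.12
```

View pics/w7.png

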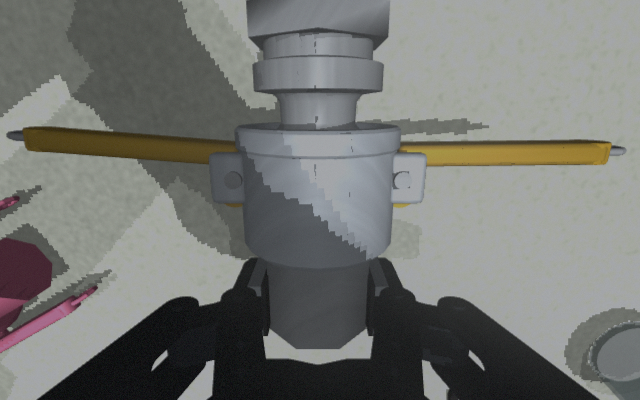

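Emit:
{"name": "jog_arm", "arguments": {"rows": [[[0.25, 0, 0], [0, 0, 0], 3], [[0.25, 0, 0], [0, 0, 0], 3], [[0.25, 0, 0], [0, 0, 0], 3], [[0.25, 0, 0], [0, 0, 0], 3], [[0.15, 0, 0], [0, 0, 0], 3]]}}

```text
clock: 12.68
position: [574.8, 149.4, 64.8]
ee_rot: [0.748, 0.664, 0.004, -0.004]
contact_force: [0.6, -1.7, -11.2]
gripper_width: 38.9
```

```bash
python3 st.py
```

```text
t 12.675 p [574.8 149.4  64.8] eul [  83.2    -0.68 -179.97] F ax/lat/up -1.6 0.8 -11.2 T [-1.    0.14 -0.03] along 29.1 lat 0.0
```

Emit:
{"name": "jog_arm", "arguments": {"rows": [[[0.15, 0, 0], [0, 0, 0], 3], [[0.1, 0, 0], [0, 0, 0], 3]]}}

```text
clock: 12.92
position: [575.1, 151.8, 64.8]
ee_rot: [0.748, 0.664, 0.004, -0.004]
contact_force: [-0.1, -2.1, -11.2]
gripper_width: 38.9
```

```bash
python3 st.py
```

```text
t 12.925 p [575.1 151.8  64.8] eul [  83.19   -0.68 -179.97] F ax/lat/up -2.1 0.1 -11.2 T [-1.09  0.14 -0.03] along 31.5 lat -0.06
```

Emit:
{"name": "jog_arm", "arguments": {"rows": [[[0.1, 0, 0.02], [0, 0, 0], 3], [[0.1, 0, 0], [0, 0, 0], 3]]}}

```text
clock: 13.18
position: [575.4, 153.8, 64.8]
ee_rot: [0.748, 0.664, 0.004, -0.004]
contact_force: [-0.7, -2.1, -11.8]
gripper_width: 39.2
```

Emit:
{"name": "jog_arm", "arguments": {"rows": [[[0.1, 0, 0], [0, 0, 0], 3], [[0, 0, 0], [0, 0, 0], 3]]}}

```text
clock: 13.42
position: [575.6, 154.9, 64.8]
ee_rot: [0.748, 0.664, 0.005, -0.004]
contact_force: [-0.1, -1.3, -10.7]
gripper_width: 39.2
```

Emit:
{"name": "jog_arm", "arguments": {"rows": [[[0.1, 0, 0], [0, 0, 0], 3], [[0, 0, 0], [0, 0, 0], 3]]}}

```text
clock: 13.68
position: [575.6, 155.2, 64.7]
ee_rot: [0.748, 0.664, 0.004, -0.004]
contact_force: [0.5, -4.3, -12.0]
gripper_width: 38.9
```

Emit:
{"name": "jog_arm", "arguments": {"rows": [[[0.1, 0, 0], [0, 0, 0], 3], [[0, 0, 0], [0, 0, 0], 3]]}}

```text
clock: 13.92
position: [575.6, 155.5, 64.7]
ee_rot: [0.748, 0.664, 0.004, -0.004]
contact_force: [1.1, -6.8, -12.4]
gripper_width: 39.2
```

Emit:
{"name": "jog_arm", "arguments": {"rows": [[[0.1, 0, 0], [0, 0, 0], 3], [[0.1, 0, 0], [0, 0, 0], 3], [[0, 0, 0], [0, 0, 0], 3]]}}

```text
clock: 14.3
position: [575.6, 156.0, 64.8]
ee_rot: [0.748, 0.664, 0.002, -0.003]
contact_force: [0.7, -11.3, -10.7]
gripper_width: 39.4
```

```bash
python3 st.py;  python3 - <<'E'
from h import *
im=eyes.get_image("wrist")
cv2.imwrite("pics/w8.png",im[:,:,::-1])
E
```

```text
t 14.3 p [575.6 156.   64.8] eul [  83.15   -0.47 -179.89] F ax/lat/up -11.1 2.1 -10.7 T [-3.66 -0.38 -0.04] along 35.8 lat -0.03
```

View pics/w8.png

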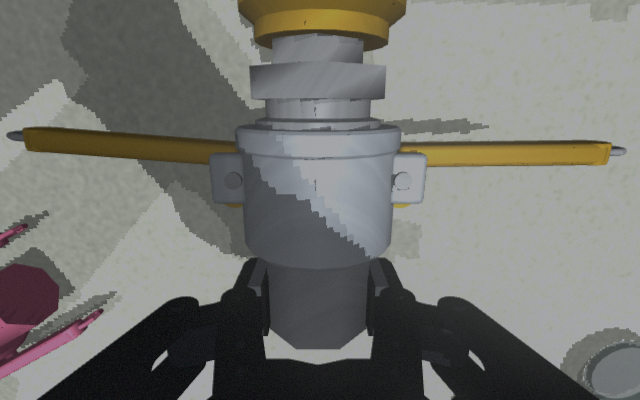

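Emit:
{"name": "jog_arm", "arguments": {"rows": [[[-0.1, 0, 0], [0, 0, 0], 3], [[0, 0, 0], [0, 0, 0], 4.6], [[0, 0, 0], [0, 0, 0], 6], [[0, 0, 0], [0, 0, 0], 8.5], [[0, 0, 0], [0, 0, 0], 8.5], [[0, 0, 0], [0, 0, 0], 8.5]]}}

```text
clock: 15.1
position: [576.2, 158.1, 65.2]
ee_rot: [0.748, 0.664, 0.005, -0.004]
contact_force: [0.6, -0.8, 0.1]
gripper_width: 85.1
```

```bash
python3 st.py;  python3 - <<'E'
from h import *
im=eyes.get_image("wrist")
cv2.imwrite("pics/w9.png",im[:,:,::-1])
print(onz("side",(380,155),0), onz("side",(383,182),0),onz("scene",(460,278),0))
E
```

```text
t 15.1 p [576.2 158.1  65.2] eul [ 83.22  -0.73 179.96] F ax/lat/up -0.7 0.7 0.1 T [-0.06  0.06  0.  ] along 37.9 lat 0.27
[807.61388581   4.60310441   0.        ] [763.65464131 -80.88581869   0.        ] [806.93333754   1.22210785   0.        ]
```

View pics/w9.png

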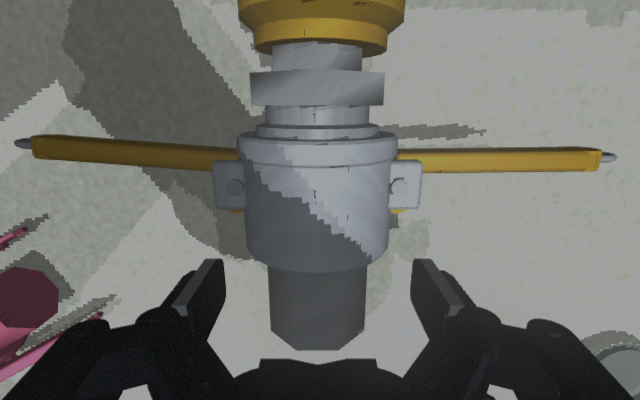

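```bash
python3 - <<'E'
from h import *
im=cv2.imread("pics/w9.png")[110:360,230:410]
cv2.imwrite("pics/w9y.png",cv2.resize(im,None,fx=2.4,fy=2.4,interpolation=cv2.INTER_CUBIC))
E
```

```text
(no output)
```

View pics/w9y.png

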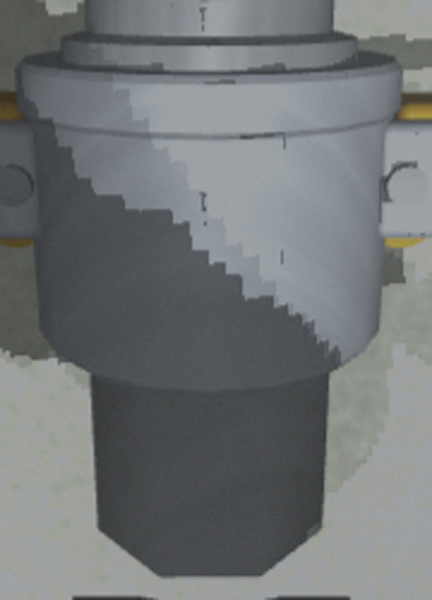

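```bash
cat > fit4.py <<'E'
from h import *
s=arm.read_state();m=eyes.camera_model("wrist")
Rt=R.from_quat(s['ee_rot']);p0=s['position']
t=np.linspace(0,2*np.pi,361)
def W(pt,v):
    Rr=R.from_euler('ZY',[v[3],-v[4]])
    return Rr.apply(pt)+[v[0],v[1],v[2]]
def tr(pt,v): return P(m,W(pt,v))
def ring(x,r,v): return tr(np.column_stack([0*t+x,r*np.cos(t),r*np.sin(t)]),v)
g=lambda u,w:(u/2.4+230,w/2.4+110)
def res(v):
    b=ring(-1,30,v)
    q=tr(np.array([[-82,8.3,20],[-82,-8.3,20],[-82,20,8.3],[-82,-20,8.3],[0,0,29.5]],float),v)
    o=[b[:,0].min()-g(16,0)[0],b[:,0].max()-g(402,0)[0]]
    for qq,(u,w) in zip(q[:4],[g(161,576),g(263,576),g(97,527),g(322,526)]): o+=[qq[0]-u,qq[1]-w]
    o+=[q[4][1]-g(0,82)[1]]
    return o
r=least_squares(res,[584,221,85,1.45,0]);print(r.x,np.round(r.fun,1),np.degrees(r.x[3]))
v=r.x
for name,px,sg in [("L",(33,147),1),("R",(601,160),-1)]:
    q=onz(m,px,85);a=np.array([np.cos(v[3]),np.sin(v[3])]);n=np.array([-a[1],a[0]])
    d=q[:2]-v[:2];print(name,"bar end in coupling",d@a,d@n)
E
python3 fit4.py
```

```text
[5.83817251e+02 2.19483535e+02 8.34827755e+01 1.45539720e+00
 6.54327333e-03] [-0.3  0.2 -0.2 -0.3 -0.8 -0.4  1.1  0.4  0.   0.5 -0.1] 83.38811712213798
L bar end in coupling -4.0783563694733465 108.25081370606485
R bar end in coupling -9.830296151598068 -109.41421178010167
```

Emit:
{"name": "jog_arm", "arguments": {"rows": [[[0, 0, -1], [0, 0, 0], 8.5], [[0, 0, -3], [0, 0, 0], 8.5], [[0, 0, -4], [0, 0, 0], 8.5], [[0, 0, -3], [0, 0, 0], 8.5], [[0, 0, 0], [0, 0, 0], 6]]}}

```text
clock: 15.78
position: [577.5, 157.1, 178.8]
ee_rot: [0.748, 0.664, 0.008, -0.003]
contact_force: [-1.0, -0.3, -0.9]
gripper_width: 69.4
```

```bash
python3 st.py; cat > lev.py <<'E'
from h import *
O=np.array([583.9,220.5]);yaw=np.radians(83.3)
a=np.array([np.cos(yaw),np.sin(yaw)]);n=np.array([-a[1],a[0]])
def tool(side,th,r,gap,z,half=11):
    sg=1 if side=="L" else -1
    pin=O-17.5*a+sg*28.9*n
    d=-np.cos(th)*a+np.sin(th)*sg*n
    o=np.sin(th)*a+np.cos(th)*sg*n
    p=pin+r*d+(11+half+gap)*o
    push=-o
    return np.r_[p,z],down(np.degrees(np.arctan2(push[1],push[0])))
E
python3 - <<'E'
from lev import *
s=arm.read_state()
p1,R1=tool("L",1.63,60,12,175)
print(p1,R1.as_euler('ZYX',degrees=True))
q0=R.from_quat(s['ee_rot'])
# force rotation +about tool z: go via intermediate
mid=down(-10)
r,p,Rc=plan(s['position'],q0,(s['position']+p1)/2,mid,9,0)
r2,p,Rc=plan(p,Rc,p1,R1,9,0)
for x in r+r2: print(x)
print(p,Rc.as_euler('ZYX',degrees=True))
E
```

```text
t 15.775 p [577.5 157.1 178.8] eul [ 83.22  -0.92 179.63] F ax/lat/up -0.4 -0.9 -0.9 T [-0.05  0.07  0.01] along 37.1 lat 1.73
[500.04185845 250.47910576 175.        ] [-100.09212061    0.         -180.        ]
[[0.5, -0.5, 0.0], [-0.1, -0.1, 10.4], 0]
[[0.4, -0.6, 0.0], [-0.0, -0.1, 10.4], 0]
[[0.3, -0.6, 0.0], [-0.1, -0.1, 10.3], 0]
[[0.1, -0.6, 0.0], [-0.1, -0.1, 10.4], 0]
[[0.0, -0.7, 0.0], [-0.0, -0.1, 10.3], 0]
[[-0.1, -0.7, 0.0], [-0.1, -0.1, 10.4], 0]
[[-0.2, -0.6, 0.1], [-0.0, -0.1, 10.3], 0]
[[-0.3, -0.6, 0.0], [-0.1, -0.2, 10.4], 0]
[[-0.5, -0.5, 0.1], [-0.1, -0.1, 10.3], 0]
[[-0.5, -0.4, 0.0], [0.0, -0.0, 10.0], 0]
[[-0.6, -0.3, 0.0], [-0.0, -0.0, 10.0], 0]
[[-0.6, -0.2, 0.0], [-0.0, -0.0, 10.0], 0]
[[-0.7, -0.1, 0.0], [-0.0, -0.0, 10.0], 0]
[[-0.7, -0.0, 0.0], [-0.0, -0.0, 10.0], 0]
[[-0.7, 0.1, 0.0], [-0.0, -0.0, 10.0], 0]
[[-0.6, 0.2, 0.1], [-0.0, -0.0, 10.0], 0]
[[-0.6, 0.3, 0.0], [-0.0, -0.0, 10.1], 0]
[[-0.5, 0.4, 0.1], [-0.0, -0.0, 10.0], 0]
[499.7518482  250.01578499 174.75072317] [-1.00081498e+02 -4.47722561e-02 -1.79961913e+02]
```

Emit:
{"name": "jog_arm", "arguments": {"rows": [[[0.5, -0.5, 0], [-0.1, -0.1, 10.4], 0], [[0.4, -0.6, 0], [0, -0.1, 10.4], 0], [[0.3, -0.6, 0], [-0.1, -0.1, 10.3], 0], [[0.1, -0.6, 0], [-0.1, -0.1, 10.4], 0], [[0, -0.7, 0], [0, -0.1, 10.3], 0], [[-0.1, -0.7, 0], [-0.1, -0.1, 10.4], 0], [[-0.2, -0.6, 0.1], [0, -0.1, 10.3], 0], [[-0.3, -0.6, 0], [-0.1, -0.2, 10.4], 0], [[-0.5, -0.5, 0.1], [-0.1, -0.1, 10.3], 0]]}}

```text
clock: 16.9
position: [536.1, 203.4, 172.4]
ee_rot: [0.996, -0.09, -0.004, 0.003]
contact_force: [0.7, 0.5, 0.2]
gripper_width: 0.2
```

Emit:
{"name": "jog_arm", "arguments": {"rows": [[[-0.5, -0.4, 0], [0, 0, 10], 0], [[-0.6, -0.3, 0], [0, 0, 10], 0], [[-0.6, -0.2, 0], [0, 0, 10], 0], [[-0.7, -0.1, 0], [0, 0, 10], 0], [[-0.7, 0, 0], [0, 0, 10], 0], [[-0.7, 0.1, 0], [0, 0, 10], 0], [[-0.6, 0.2, 0.1], [0, 0, 10], 0], [[-0.6, 0.3, 0], [0, 0, 10.1], 0], [[-0.5, 0.4, 0.1], [0, 0, 10], 0], [[0, 0, 0], [0, 0, 0], 0]]}}

```text
clock: 18.15
position: [497.5, 249.3, 170.5]
ee_rot: [-0.643, 0.766, 0.001, -0.004]
contact_force: [-0.6, 0.8, -0.4]
gripper_width: -0.4
```

```bash
python3 st.py;  python3 - <<'E'
from lev import *
s=arm.read_state();print(s['joints'],s['gripper_width'])
m=eyes.camera_model("wrist");im=eyes.get_image("wrist")
cv2.imwrite("pics/w10.png",im[:,:,::-1])
pin=O-17.5*a+28.9*n
print(P(m,[np.r_[O,85],np.r_[O-82*a,85],np.r_[pin,85],np.r_[pin+78*n+7*a,85]]))
E
```

```text
t 18.15 p [497.5 249.3 170.5] eul [-99.95  -0.34 179.63] F ax/lat/up 0.7 -0.7 -0.4 T [-0.03 -0.05  0.01] along 118.3 lat -89.38
[ 0.75485661  0.3254546  -0.24385226 -0.00190748 -1.01012777 -0.92760203] -0.36714605421607716
[[195.46405749 194.24364698]
 [174.65294134  75.02568185]
 [231.34267438 168.53955007]
 [340.06527629 171.83234832]]
```

View pics/w10.png

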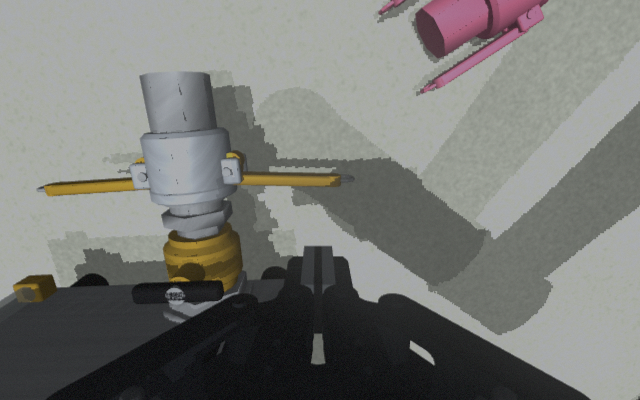

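Emit:
{"name": "jog_arm", "arguments": {"rows": [[[-0.1, -0.2, 1], [0, 0, 0], 0], [[0, 0, 2.5], [0, 0, 0], 0], [[0, 0, 3], [0, 0, 0], 0], [[0, 0, 2], [0, 0, 0], 0], [[0, 0, 1], [0, 0, 0], 0], [[0, 0, 0], [0, 0, 0], 0], [[0, 0, 0], [0, 0, 0], 0]]}}

```text
clock: 19.08
position: [500.2, 250.0, 76.8]
ee_rot: [-0.642, 0.766, 0.0, -0.003]
contact_force: [-0.6, -0.1, 0.5]
gripper_width: -0.1
```

```bash
python3 st.py;  python3 - <<'E'
from lev import *
m=eyes.camera_model("wrist");im=eyes.get_image("wrist")
cv2.imwrite("pics/w11.png",im[:,:,::-1])
E
```

```text
t 19.075 p [500.2 250.   76.8] eul [-100.08   -0.22  179.75] F ax/lat/up -0.2 -0.6 0.5 T [ 0.02 -0.02 -0.  ] along 119.4 lat -86.78
```

View pics/w11.png

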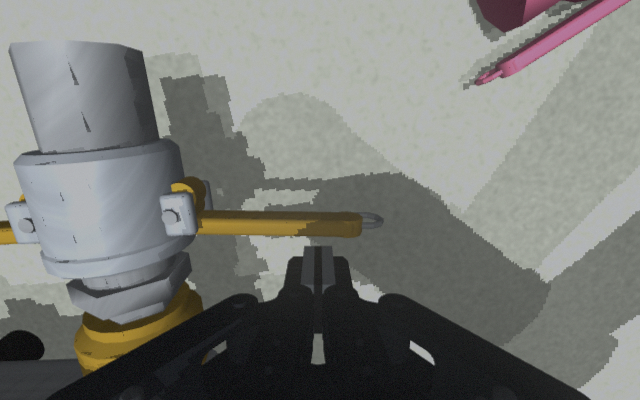

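```bash
cat > seq.py <<'E'
from lev import *
def seq(side,p,Rc,ths,r,gap,z,jaw=0):
    out=[]
    for th in ths:
        p1,R1=tool(side,th,r,gap,z)
        rows,p,Rc=plan(p,Rc,p1,R1,1,jaw,2,1); out+=rows
    return out,p,Rc
E
python3 - <<'E'
from seq import *
s=arm.read_state()
o,p,Rc=seq("L",s['position'],R.from_quat(s['ee_rot']),[1.63,1.6,1.5,1.4,1.3,1.2,1.1],60,0,75)
for x in o: print(x)
print(p,Rc.as_euler('ZYX',degrees=True))
o,p,Rc=seq("L",p,Rc,[1.0,.9,.8,.7,.6,.5,.4,.3,.2,.1,0],60,0,75)
for x in o: print(x)
E
```

```text
[[1.16, 0.02, 0.21], [0.2, -0.2, 0.0], 0]
[[0.18, 0.07, -0.0], [0.0, 0.0, -1.7], 0]
[[0.61, 0.19, -0.0], [0.0, 0.0, -5.7], 0]
[[0.61, 0.18, -0.0], [0.0, 0.0, -5.8], 0]
[[0.61, 0.19, -0.0], [0.0, 0.0, -5.7], 0]
[[0.61, 0.19, -0.0], [0.0, 0.0, -5.7], 0]
[[0.61, 0.19, -0.0], [0.0, 0.0, -5.8], 0]
[489.28539894 206.31655594  74.96098305] [-6.96809142e+01  1.88359463e-02  1.79969533e+02]
[[0.61, 0.19, -0.0], [0.0, 0.0, -5.7], 0]
[[0.61, 0.19, -0.0], [0.0, 0.0, -5.7], 0]
[[0.61, 0.19, -0.0], [0.0, 0.0, -5.7], 0]
[[0.61, 0.19, -0.0], [0.0, 0.0, -5.8], 0]
[[0.61, 0.19, -0.0], [0.0, 0.0, -5.7], 0]
[[0.61, 0.19, -0.01], [0.0, 0.0, -5.7], 0]
[[0.61, 0.19, 0.0], [0.0, 0.0, -5.8], 0]
[[0.61, 0.19, 0.0], [0.0, 0.0, -5.7], 0]
[[0.61, 0.19, 0.0], [0.0, 0.0, -5.7], 0]
[[0.61, 0.19, 0.0], [0.0, 0.0, -5.8], 0]
[[0.61, 0.19, 0.0], [-0.0, 0.0, -5.7], 0]
```

Emit:
{"name": "jog_arm", "arguments": {"rows": [[[0.6, 0, 0.2], [0.2, -0.2, 0], 0], [[0.55, 0, 0], [0, 0, 0], 0], [[0.2, 0.1, 0], [0, 0, -1.7], 0], [[0.6, 0.2, 0], [0, 0, -5.7], 0], [[0.6, 0.2, 0], [0, 0, -5.7], 0]]}}

```text
clock: 19.75
position: [491.6, 225.2, 74.5]
ee_rot: [0.727, -0.687, -0.0, 0.0]
contact_force: [1.4, 0.5, -0.0]
gripper_width: 0.3
```

```bash
python3 st.py;  python3 - <<'E'
from lev import *
m=eyes.camera_model("wrist");im=eyes.get_image("wrist")
cv2.imwrite("pics/w12.png",im[:,:,::-1])
E
```

```text
t 19.75 p [491.6 225.2  74.5] eul [-86.73  -0.   179.96] F ax/lat/up 0.7 1.4 -0.0 T [ 0.3  -0.19 -0.01] along 93.7 lat -92.21
```

View pics/w12.png

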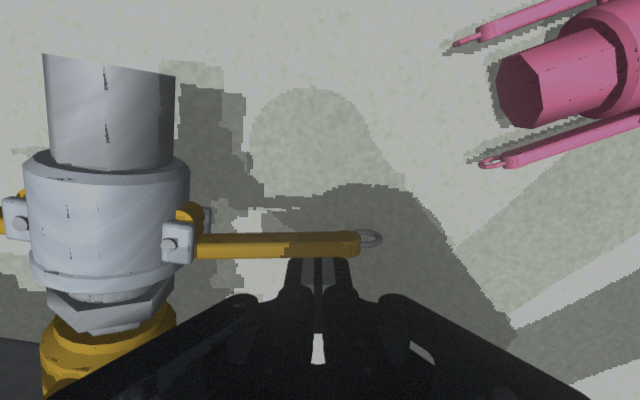

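Emit:
{"name": "jog_arm", "arguments": {"rows": [[[0.6, 0.2, 0], [0, 0, -5.7], 0], [[0.6, 0.2, 0], [0, 0, -5.8], 0], [[0.6, 0.2, 0], [0, 0, -5.7], 0]]}}

```text
clock: 20.18
position: [488.4, 206.6, 74.5]
ee_rot: [0.821, -0.571, -0.0, 0.0]
contact_force: [0.7, 2.1, 0.6]
gripper_width: -0.3
```

```bash
python3 st.py;  python3 - <<'E'
from lev import *
m=eyes.camera_model("wrist");im=eyes.get_image("wrist")
cv2.imwrite("pics/w13.png",im[:,:,::-1])
E
```

```text
t 20.175 p [488.4 206.6  74.5] eul [-6.9620e+01  1.0000e-02  1.7995e+02] F ax/lat/up 2.2 0.4 0.6 T [ 0.52 -0.1   0.01] along 74.9 lat -93.03
```

View pics/w13.png

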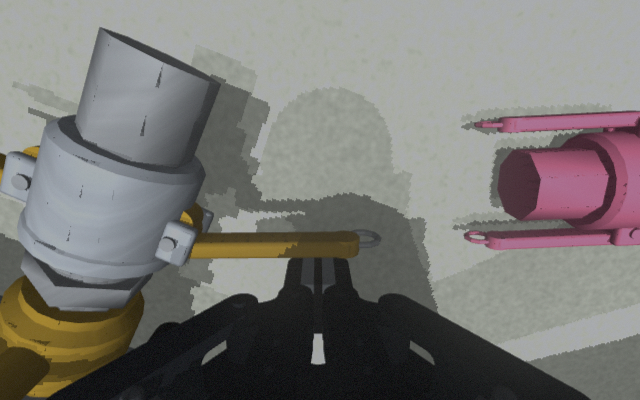

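Emit:
{"name": "jog_arm", "arguments": {"rows": [[[0.6, 0.2, 0], [0, 0, -5.7], 0], [[0.6, 0.2, 0], [0, 0, -5.7], 0]]}}

```text
clock: 20.48
position: [489.3, 194.3, 74.6]
ee_rot: [0.873, -0.487, -0.0, 0.0]
contact_force: [-0.2, 2.4, 0.7]
gripper_width: 0.2
```

Emit:
{"name": "jog_arm", "arguments": {"rows": [[[0.6, 0.2, 0], [0, 0, -5.7], 0]]}}

```text
clock: 20.6
position: [490.9, 188.2, 74.7]
ee_rot: [0.896, -0.443, -0.0, 0.0]
contact_force: [-1.3, 2.3, 0.6]
gripper_width: -0.1
```

```bash
python3 st.py;  python3 - <<'E'
from lev import *
m=eyes.camera_model("wrist");im=eyes.get_image("wrist")
cv2.imwrite("pics/w14.png",im[:,:,::-1])
E
```

```text
t 20.6 p [490.9 188.2  74.7] eul [-5.2600e+01  3.0000e-02  1.7997e+02] F ax/lat/up 2.1 -1.6 0.6 T [0.62 0.14 0.03] along 56.9 lat -88.2
```

View pics/w14.png

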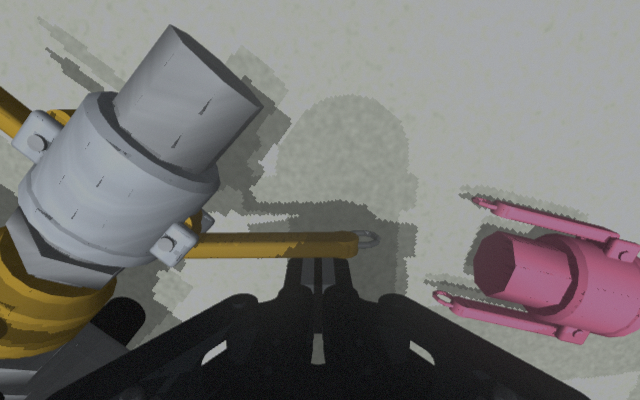

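Emit:
{"name": "jog_arm", "arguments": {"rows": [[[0.6, 0.2, 0], [0, 0, -5.7], 0]]}}

```text
clock: 20.78
position: [492.6, 182.0, 74.5]
ee_rot: [0.917, -0.399, -0.001, 0.001]
contact_force: [0.1, 2.2, 1.3]
gripper_width: -0.1
```

Emit:
{"name": "jog_arm", "arguments": {"rows": [[[0.6, 0.2, 0], [0, 0, -5.7], 0]]}}

```text
clock: 20.9
position: [495.2, 176.2, 74.4]
ee_rot: [0.936, -0.352, -0.001, 0.001]
contact_force: [-0.1, 1.2, 0.9]
gripper_width: -0.2
```

Emit:
{"name": "jog_arm", "arguments": {"rows": [[[0.6, 0.2, 0], [0, 0, -5.7], 0]]}}

```text
clock: 21.02
position: [498.2, 170.6, 74.3]
ee_rot: [0.952, -0.306, -0.001, 0.001]
contact_force: [-1.4, 2.7, 0.1]
gripper_width: 0.0
```

```bash
python3 st.py;  python3 - <<'E'
from lev import *
m=eyes.camera_model("wrist");im=eyes.get_image("wrist")
cv2.imwrite("pics/w15.png",im[:,:,::-1])
E
```

```text
t 21.025 p [498.2 170.6  74.3] eul [-3.5580e+01  8.0000e-02  1.7988e+02] F ax/lat/up 2.5 -1.7 0.1 T [ 0.53  0.24 -0.03] along 40.3 lat -78.71
```

View pics/w15.png

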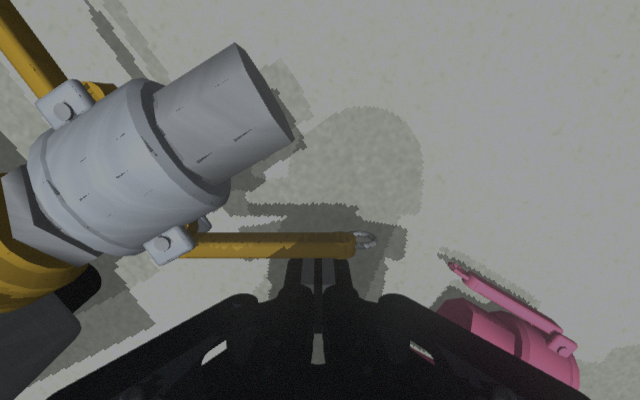

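Emit:
{"name": "jog_arm", "arguments": {"rows": [[[0.6, 0.2, 0], [0, 0, -5.7], 0]]}}

```text
clock: 21.2
position: [501.5, 165.4, 74.2]
ee_rot: [0.966, -0.258, -0.001, 0.001]
contact_force: [-0.2, 2.2, 1.8]
gripper_width: -0.2
```

Emit:
{"name": "jog_arm", "arguments": {"rows": [[[0.6, 0.2, 0], [0, 0, -5.7], 0]]}}

```text
clock: 21.32
position: [506.0, 160.7, 74.3]
ee_rot: [0.978, -0.21, -0.001, 0.001]
contact_force: [-0.6, 1.3, 0.5]
gripper_width: 0.1
```

Emit:
{"name": "jog_arm", "arguments": {"rows": [[[0.6, 0.2, 0], [0, 0, -5.7], 0]]}}

```text
clock: 21.45
position: [510.5, 156.3, 74.2]
ee_rot: [0.987, -0.161, -0.001, 0.001]
contact_force: [-1.1, 1.8, 0.4]
gripper_width: 0.1
```

```bash
python3 st.py;  python3 - <<'E'
from lev import *
m=eyes.camera_model("wrist");im=eyes.get_image("wrist")
cv2.imwrite("pics/w16.png",im[:,:,::-1])
E
```

```text
t 21.45 p [510.5 156.3  74.2] eul [-1.8540e+01  1.3000e-01  1.7988e+02] F ax/lat/up 1.6 -1.4 0.4 T [ 0.37  0.25 -0.  ] along 27.8 lat -64.64
```

View pics/w16.png

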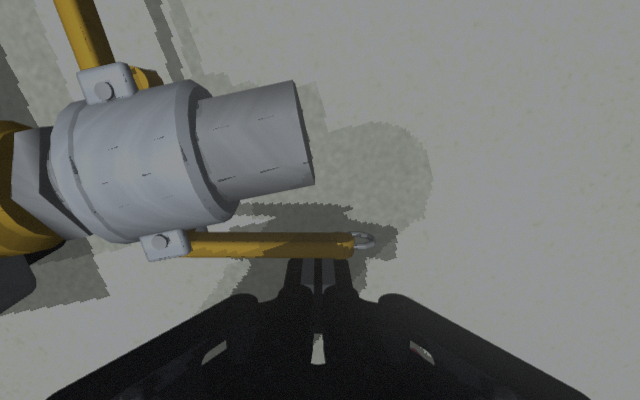

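Emit:
{"name": "jog_arm", "arguments": {"rows": [[[0.6, 0.2, 0], [0, 0, -5.7], 0]]}}

```text
clock: 21.62
position: [515.3, 152.5, 74.0]
ee_rot: [0.994, -0.112, -0.002, 0.001]
contact_force: [0.4, 0.8, 0.3]
gripper_width: -0.1
```

Emit:
{"name": "jog_arm", "arguments": {"rows": [[[0.6, 0.2, 0], [0, 0, -5.7], 0]]}}

```text
clock: 21.75
position: [520.8, 149.0, 74.0]
ee_rot: [0.998, -0.063, -0.002, 0.001]
contact_force: [0.1, 0.4, -0.8]
gripper_width: 0.4
```

Emit:
{"name": "jog_arm", "arguments": {"rows": [[[0.2, 0, 0], [0, 0, 0], 0], [[0, 0, 0], [0, 0, 0], 0]]}}

```text
clock: 22.0
position: [522.6, 148.6, 73.9]
ee_rot: [0.998, -0.064, -0.002, 0.001]
contact_force: [-1.7, -0.2, -1.0]
gripper_width: 0.2
```

Emit:
{"name": "jog_arm", "arguments": {"rows": [[[0.1, 0, 0], [0, 0, 0], 0], [[0, 0, 0], [0, 0, 0], 0]]}}

```text
clock: 22.25
position: [522.9, 148.4, 73.7]
ee_rot: [0.998, -0.063, -0.002, 0.001]
contact_force: [-3.9, 0.2, 0.0]
gripper_width: -0.1
```

Emit:
{"name": "jog_arm", "arguments": {"rows": [[[0.1, 0, 0], [0, 0, 0], 0], [[0, 0, 0], [0, 0, 0], 0]]}}

```text
clock: 22.5
position: [523.4, 148.1, 73.5]
ee_rot: [0.998, -0.062, -0.003, 0.001]
contact_force: [-6.8, -0.5, 1.5]
gripper_width: 0.2
```

```bash
python3 st.py;  python3 - <<'E'
from lev import *
m=eyes.camera_model("wrist");im=eyes.get_image("wrist")
cv2.imwrite("pics/w17.png",im[:,:,::-1])
E
```

```text
t 22.5 p [523.4 148.1  73.5] eul [ -7.17   0.33 179.82] F ax/lat/up -1.3 -6.7 1.5 T [0.26 1.78 0.02] along 21.3 lat -50.87
```

View pics/w17.png

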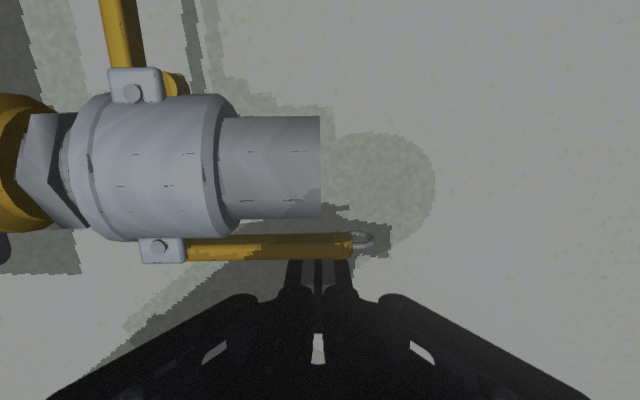

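Emit:
{"name": "jog_arm", "arguments": {"rows": [[[0.1, 0, 0], [0, 0, 0], 0], [[0, 0, 0], [0, 0, 0], 0], [[-0.5, 0, 0], [0, 0, 0], 0], [[-1, 0, 0], [0, 0, 0], 0], [[-1.5, 0, 0], [0, 0, 0], 0], [[0, 0, 0], [0, 0, 0], 0]]}}

```text
clock: 23.3
position: [495.5, 152.3, 74.5]
ee_rot: [0.998, -0.061, -0.001, 0.001]
contact_force: [1.0, -0.6, 0.1]
gripper_width: -0.3
```

```bash
python3 st.py;  python3 - <<'E'
from lev import *
m=eyes.camera_model("wrist");im=eyes.get_image("wrist")
cv2.imwrite("pics/w18.png",im[:,:,::-1])
E
```

```text
t 23.3 p [495.5 152.3  74.5] eul [-7.0500e+00  1.1000e-01  1.7993e+02] F ax/lat/up -0.5 1.1 0.1 T [-0.01 -0.05 -0.03] along 21.9 lat -79.08
```

View pics/w18.png

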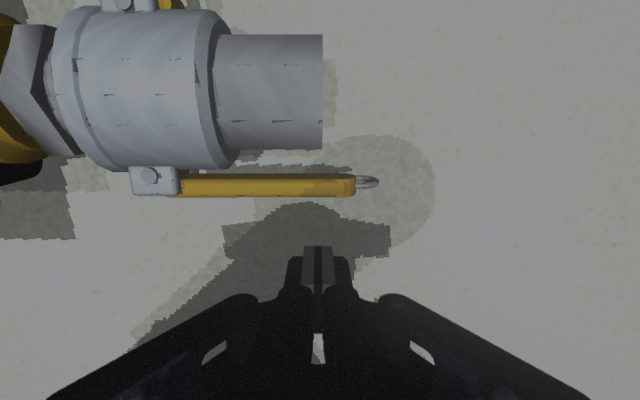

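```bash
python3 - <<'E'
from lev import *
s=arm.read_state()
p1,R1=tool("R",1.60,60,13,172)
print(p1,R1.as_euler('ZYX',degrees=True))
q0=R.from_quat(s['ee_rot'])
p0=s['position'].copy();p0[2]=172
r,p,Rc=plan(p0,q0,p1,R1,10,0)
for x in r: print(x)
print(p,Rc.as_euler('ZYX',degrees=True))
E
```

```text
[673.39685835 229.3558628  172.        ] [ -95.02675278    0.         -180.        ]
[[1.7, -1.0, -0.0], [0.0, 0.0, 8.8], 0]
[[1.5, -1.2, -0.0], [0.0, 0.0, 8.8], 0]
[[1.3, -1.4, -0.0], [0.0, -0.0, 8.8], 0]
[[1.0, -1.6, -0.0], [0.0, -0.0, 8.8], 0]
[[0.8, -1.8, -0.0], [0.0, -0.0, 8.8], 0]
[[0.5, -1.9, -0.0], [0.0, -0.0, 8.8], 0]
[[0.2, -1.9, -0.0], [0.0, -0.0, 8.8], 0]
[[-0.1, -1.9, -0.0], [0.0, -0.0, 8.8], 0]
[[-0.3, -1.9, -0.0], [0.0, -0.0, 8.8], 0]
[[-0.6, -1.8, -0.0], [0.1, -0.0, 8.8], 0]
[673.03989499 228.84746817 171.72096178] [-9.50421981e+01 -4.20266370e-02 -1.79967912e+02]
```

Emit:
{"name": "jog_arm", "arguments": {"rows": [[[0, 0, -1.5], [0, 0, 0], 0], [[0, 0, -3], [0, 0, 0], 0], [[0, 0, -3.5], [0, 0, 0], 0], [[0, 0, -1.8], [0, 0, 0], 0], [[0, 0, 0], [0, 0, 0], 0]]}}

```text
clock: 23.98
position: [498.0, 153.0, 174.7]
ee_rot: [0.998, -0.062, 0.001, -0.001]
contact_force: [-0.6, -0.8, 0.3]
gripper_width: 0.1
```

Emit:
{"name": "jog_arm", "arguments": {"rows": [[[1.7, -1, 0], [0, 0, 8.8], 0], [[1.5, -1.2, 0], [0, 0, 8.8], 0], [[1.3, -1.4, 0], [0, 0, 8.8], 0], [[1, -1.6, 0], [0, 0, 8.8], 0], [[0.8, -1.8, 0], [0, 0, 8.8], 0], [[0.5, -1.9, 0], [0, 0, 8.8], 0], [[0.2, -1.9, 0], [0, 0, 8.8], 0], [[-0.1, -1.9, 0], [0, 0, 8.8], 0], [[-0.3, -1.9, 0], [0, 0, 8.8], 0], [[-0.6, -1.8, 0], [0, 0, 8.8], 0]]}}

```text
clock: 25.22
position: [673.8, 228.4, 170.3]
ee_rot: [-0.673, 0.74, 0.001, -0.002]
contact_force: [-0.7, 0.3, -0.1]
gripper_width: -0.1
```

Emit:
{"name": "jog_arm", "arguments": {"rows": [[[0, 0, 0], [0, 0, 0], 0], [[0, 0, 0], [0, 0, 0], 0]]}}

```text
clock: 25.48
position: [672.9, 228.1, 170.7]
ee_rot: [-0.675, 0.737, 0.001, -0.002]
contact_force: [1.3, -0.2, -0.1]
gripper_width: -0.1
```

```bash
python3 st.py;  python3 - <<'E'
from lev import *
s=arm.read_state();print(s['joints'])
m=eyes.camera_model("wrist");im=eyes.get_image("wrist")
cv2.imwrite("pics/w19.png",im[:,:,::-1])
pin=O-17.5*a-28.9*n
print(P(m,[np.r_[O,85],np.r_[O-82*a,85],np.r_[pin,85],np.r_[pin-78*n+7*a,85]]))
E
```

```text
t 25.475 p [672.9 228.1 170.7] eul [-9.5020e+01 -1.3000e-01  1.7978e+02] F ax/lat/up -0.0 1.3 -0.1 T [-0.02 -0.05  0.04] along 119.6 lat 87.25
[ 5.53500910e-01  5.72956423e-01  1.66479920e-01 -5.50358583e-04
 -1.16881999e+00 -6.40942534e-01]
[[437.2222816  190.77124154]
 [454.34579307  71.21435303]
 [400.65545508 166.2374785 ]
 [292.22438626 172.81541021]]
```

View pics/w19.png

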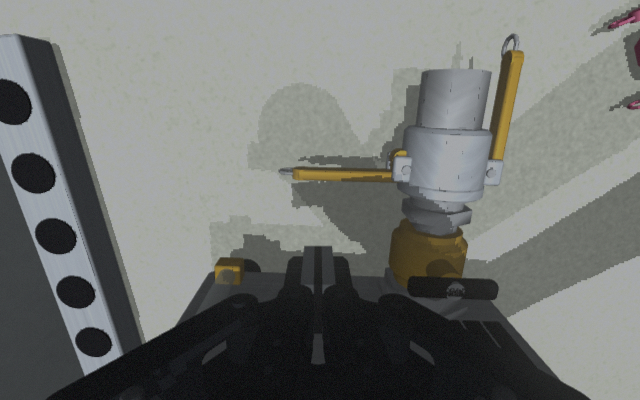

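Emit:
{"name": "jog_arm", "arguments": {"rows": [[[0, 0, 1], [0.2, -0.1, 0], 0], [[0, 0, 2.5], [0, 0, 0], 0], [[0, 0, 3], [0, 0, 0], 0], [[0, 0, 2], [0, 0, 0], 0], [[0, 0, 1.1], [0, 0, 0], 0], [[0, 0, 0], [0, 0, 0], 0], [[0, 0, 0], [0, 0, 0], 0]]}}

```text
clock: 26.4
position: [674.2, 228.8, 76.9]
ee_rot: [-0.675, 0.738, -0.001, 0.002]
contact_force: [0.2, -0.4, -1.4]
gripper_width: -0.2
```

```bash
python3 st.py;  python3 - <<'E'
from seq import *
s=arm.read_state()
m=eyes.camera_model("wrist");im=eyes.get_image("wrist")
cv2.imwrite("pics/w20.png",im[:,:,::-1])
o,p,Rc=seq("R",s['position'],R.from_quat(s['ee_rot']),[1.6,1.5,1.4,1.3],60,0,75)
for x in o: print(x)
E
```

```text
t 26.4 p [674.2 228.8  76.9] eul [-9.5080e+01  8.0000e-02 -1.7982e+02] F ax/lat/up -0.3 0.3 -1.4 T [ 0.01  0.07 -0.  ] along 120.5 lat 88.53
[[1.25, 0.09, 0.19], [-0.2, 0.1, -0.1], 0]
[[0.61, -0.19, 0.0], [0.0, -0.0, 5.8], 0]
[[0.61, -0.19, 0.0], [0.0, -0.0, 5.7], 0]
[[0.61, -0.19, 0.0], [0.0, -0.0, 5.7], 0]
```

View pics/w20.png

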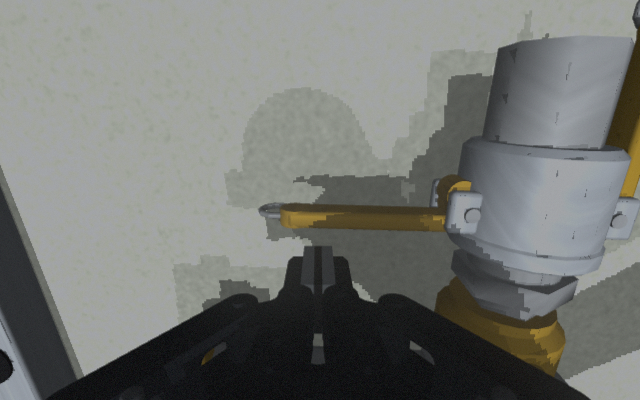

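Emit:
{"name": "jog_arm", "arguments": {"rows": [[[0.6, 0, 0.2], [0, 0, 0], 0], [[0.6, 0, 0], [0, 0, 0], 0], [[0.6, -0.2, 0], [0, 0, 5.7], 0], [[0.6, -0.2, 0], [0, 0, 5.7], 0], [[0.6, -0.2, 0], [0, 0, 5.7], 0]]}}

```text
clock: 27.08
position: [675.2, 197.5, 74.0]
ee_rot: [-0.556, 0.831, -0.0, 0.001]
contact_force: [-0.1, 0.4, 1.2]
gripper_width: 0.0
```

```bash
python3 st.py;  python3 - <<'E'
from seq import *
im=eyes.get_image("wrist")
cv2.imwrite("pics/w21.png",im[:,:,::-1])
E
```

```text
t 27.075 p [675.2 197.5  74. ] eul [-1.1241e+02  9.0000e-02 -1.7992e+02] F ax/lat/up 0.4 -0.2 1.2 T [ 0.31  0.08 -0.03] along 89.6 lat 93.43
```

View pics/w21.png

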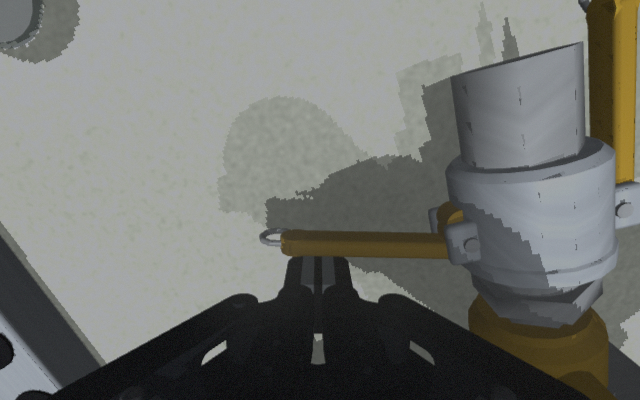

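Emit:
{"name": "jog_arm", "arguments": {"rows": [[[0.6, -0.2, 0], [0, 0, 5.7], 0], [[0.6, -0.2, 0], [0, 0, 5.7], 0]]}}

```text
clock: 27.38
position: [673.9, 185.4, 74.0]
ee_rot: [-0.472, 0.882, -0.0, 0.001]
contact_force: [-0.1, 1.8, -0.3]
gripper_width: 0.5
```

Emit:
{"name": "jog_arm", "arguments": {"rows": [[[0.6, -0.2, 0], [0, 0, 5.7], 0]]}}

```text
clock: 27.5
position: [672.5, 179.5, 74.2]
ee_rot: [-0.427, 0.904, 0.0, 0.002]
contact_force: [1.2, 2.5, -0.3]
gripper_width: -0.2
```

Emit:
{"name": "jog_arm", "arguments": {"rows": [[[0.6, -0.2, 0], [0, 0, 5.7], 0]]}}

```text
clock: 27.62
position: [670.5, 173.7, 74.4]
ee_rot: [-0.382, 0.924, 0.0, 0.002]
contact_force: [-0.4, 2.2, 0.1]
gripper_width: -0.1
```

Emit:
{"name": "jog_arm", "arguments": {"rows": [[[0.6, -0.2, 0], [0, 0, 5.7], 0]]}}

```text
clock: 27.75
position: [667.6, 168.1, 74.3]
ee_rot: [-0.335, 0.942, 0.0, 0.002]
contact_force: [-0.0, 2.4, 0.6]
gripper_width: 0.2
```

Emit:
{"name": "jog_arm", "arguments": {"rows": [[[0.6, -0.2, 0], [0, 0, 5.7], 0]]}}

```text
clock: 27.88
position: [664.1, 162.6, 74.3]
ee_rot: [-0.288, 0.958, 0.0, 0.002]
contact_force: [0.7, 1.9, -0.6]
gripper_width: -0.0
```

```bash
python3 st.py;  python3 - <<'E'
from seq import *
im=eyes.get_image("wrist")
cv2.imwrite("pics/w22.png",im[:,:,::-1])
E
```

```text
t 27.875 p [664.1 162.6  74.3] eul [-146.5     0.22 -179.96] F ax/lat/up 2.0 0.4 -0.6 T [ 0.54 -0.21 -0.06] along 53.5 lat 86.94
```

View pics/w22.png

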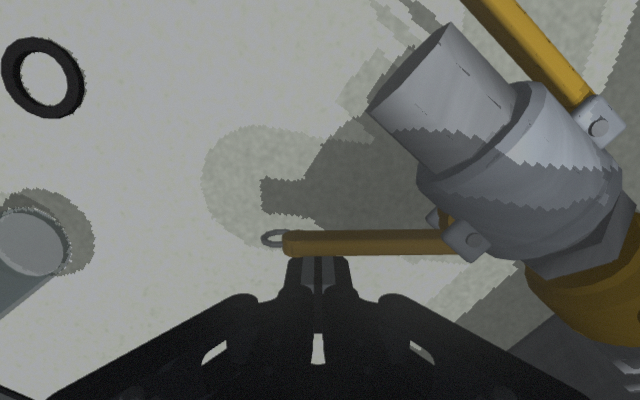

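Emit:
{"name": "jog_arm", "arguments": {"rows": [[[0.6, -0.2, 0], [0, 0, 5.7], 0]]}}

```text
clock: 28.05
position: [660.7, 157.7, 74.4]
ee_rot: [-0.241, 0.97, 0.0, 0.002]
contact_force: [1.6, 0.9, 1.3]
gripper_width: -0.1
```

Emit:
{"name": "jog_arm", "arguments": {"rows": [[[0.6, -0.2, 0], [0, 0, 5.7], 0]]}}

```text
clock: 28.18
position: [656.7, 152.9, 74.7]
ee_rot: [-0.192, 0.981, 0.0, 0.003]
contact_force: [1.1, 0.8, 0.9]
gripper_width: -0.1
```

Emit:
{"name": "jog_arm", "arguments": {"rows": [[[0.6, -0.2, 0], [0, 0, 5.7], 0]]}}

```text
clock: 28.3
position: [651.6, 148.8, 74.6]
ee_rot: [-0.143, 0.99, 0.0, 0.002]
contact_force: [1.2, 1.4, 1.1]
gripper_width: -0.2
```

Emit:
{"name": "jog_arm", "arguments": {"rows": [[[0.6, -0.2, 0], [0, 0, 5.7], 0]]}}

```text
clock: 28.42
position: [646.2, 145.2, 74.4]
ee_rot: [-0.094, 0.996, 0.0, 0.002]
contact_force: [1.0, 0.7, 0.8]
gripper_width: 0.2
```

```bash
python3 st.py;  python3 - <<'E'
from seq import *
im=eyes.get_image("wrist")
cv2.imwrite("pics/w23.png",im[:,:,::-1])
s=arm.read_state()
o,p,Rc=seq("R",s['position'],R.from_quat(s['ee_rot']),[.3,.2,.1,0],60,0,75)
for x in o: print(x)
E
```

```text
t 28.425 p [646.2 145.2  74.4] eul [-169.23    0.24  179.97] F ax/lat/up 0.8 0.9 0.8 T [ 0.27 -0.3   0.03] along 34.0 lat 71.31
[[0.21, 0.05, -0.06], [0.0, 0.2, 0.1], 0]
[[0.61, -0.19, -0.0], [0.0, -0.0, 5.8], 0]
[[0.61, -0.19, -0.0], [0.0, -0.0, 5.7], 0]
[[0.61, -0.19, -0.0], [0.0, -0.0, 5.7], 0]
```

View pics/w23.png

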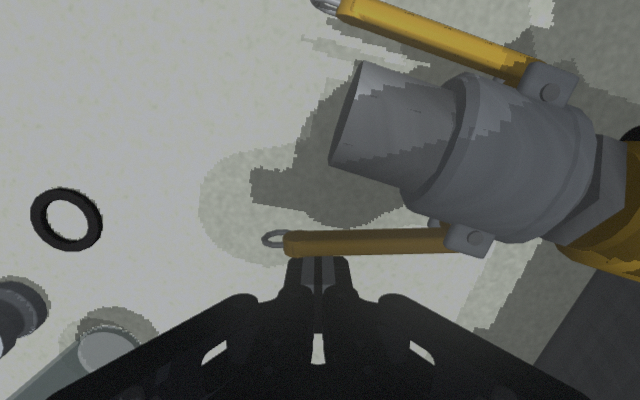

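Emit:
{"name": "jog_arm", "arguments": {"rows": [[[0.6, -0.1, 0], [0, 0, 5.7], 0]]}}

```text
clock: 28.6
position: [640.4, 142.7, 74.2]
ee_rot: [-0.045, 0.999, 0.0, 0.002]
contact_force: [2.5, -0.9, 0.2]
gripper_width: 0.1
```

Emit:
{"name": "jog_arm", "arguments": {"rows": [[[0.6, -0.2, 0], [0, 0, 5.7], 0]]}}

```text
clock: 28.72
position: [634.4, 140.1, 74.2]
ee_rot: [0.005, 1.0, 0.0, 0.001]
contact_force: [0.9, 0.1, 0.1]
gripper_width: 0.2
```

Emit:
{"name": "jog_arm", "arguments": {"rows": [[[0.6, -0.2, 0], [0, 0, 5.8], 0]]}}

```text
clock: 28.85
position: [628.2, 138.1, 74.1]
ee_rot: [0.056, 0.998, 0.0, 0.001]
contact_force: [1.3, -0.2, 1.3]
gripper_width: 0.3
```

Emit:
{"name": "jog_arm", "arguments": {"rows": [[[0.2, 0, 0], [0, 0, 0], 0], [[0, 0, 0], [0, 0, 0], 0]]}}

```text
clock: 29.1
position: [625.7, 138.6, 73.7]
ee_rot: [0.054, 0.999, 0.0, 0.001]
contact_force: [1.0, -0.1, -0.3]
gripper_width: -0.2
```

```bash
python3 st.py;  python3 - <<'E'
from seq import *
im=eyes.get_image("wrist")
cv2.imwrite("pics/w24.png",im[:,:,::-1])
E
```

```text
t 29.1 p [625.7 138.6  73.7] eul [1.7375e+02 6.0000e-02 1.7998e+02] F ax/lat/up 0.1 1.0 -0.3 T [-0.04 -0.04 -0.04] along 24.8 lat 51.87
```

View pics/w24.png

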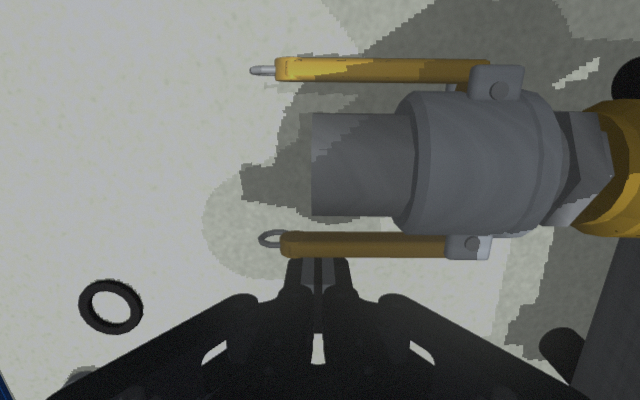

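Emit:
{"name": "jog_arm", "arguments": {"rows": [[[0.1, 0, 0], [0, 0, 0], 0], [[0.1, 0, 0], [0, 0, 0], 0], [[0, 0, 0], [0, 0, 0], 0]]}}

```text
clock: 29.52
position: [624.8, 138.6, 73.8]
ee_rot: [0.056, 0.998, 0.0, 0.002]
contact_force: [4.7, -2.8, -1.8]
gripper_width: -0.1
```

Emit:
{"name": "jog_arm", "arguments": {"rows": [[[0.1, 0, 0], [0, 0, 0], 0], [[0.1, 0, 0], [0, 0, 0], 0], [[0, 0, 0], [0, 0, 0], 0]]}}

```text
clock: 29.9
position: [624.3, 138.6, 74.2]
ee_rot: [0.056, 0.998, 0.0, 0.003]
contact_force: [7.7, -4.4, -3.1]
gripper_width: 0.3
```

Emit:
{"name": "jog_arm", "arguments": {"rows": [[[0.1, 0, 0], [0, 0, 0], 0], [[0, 0, 0], [0, 0, 0], 0], [[-0.5, 0, 0], [0, 0, 0], 0], [[-1, 0, 0], [0, 0, 0], 0], [[-1.5, 0, 0], [0, 0, 0], 0], [[-1, 0, -1], [0, 0, 0], 0], [[0, 0, -2.5], [0, 0, 0], 0], [[0, 0, -3], [0, 0, 0], 0], [[0, 0, -2], [0, 0, 0], 0], [[0, 0, 0], [0, 0, 0], 0]]}}

```text
clock: 31.15
position: [661.6, 135.2, 161.4]
ee_rot: [0.056, 0.998, 0.001, 0.003]
contact_force: [-0.8, 0.1, -0.4]
gripper_width: -0.1
```

```bash
python3 st.py;  python3 - <<'E'
from seq import *
m=eyes.camera_model("wrist");im=eyes.get_image("wrist")
cv2.imwrite("pics/w25.png",im[:,:,::-1])
for c,(x0,y0,x1,y1) in {"scene":(380,90,520,200),"side":(215,40,335,130)}.items():
    im=eyes.get_image(c)[y0:y1,x0:x1]
    cv2.imwrite(f"pics/{c}_25.png",cv2.resize(im[:,:,::-1],None,fx=5,fy=5,interpolation=cv2.INTER_CUBIC))
E
```

```text
t 31.15 p [661.6 135.2 161.4] eul [173.62   0.31 179.84] F ax/lat/up 0.0 -0.8 -0.4 T [-0.01  0.01  0.01] along 26.1 lat 87.84
```

View pics/w25.png

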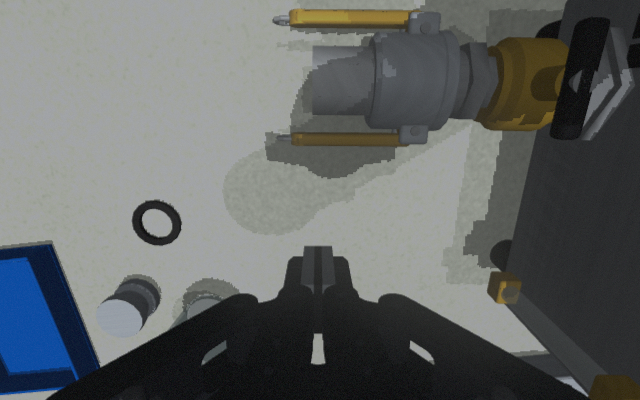

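View pics/scene_25.png

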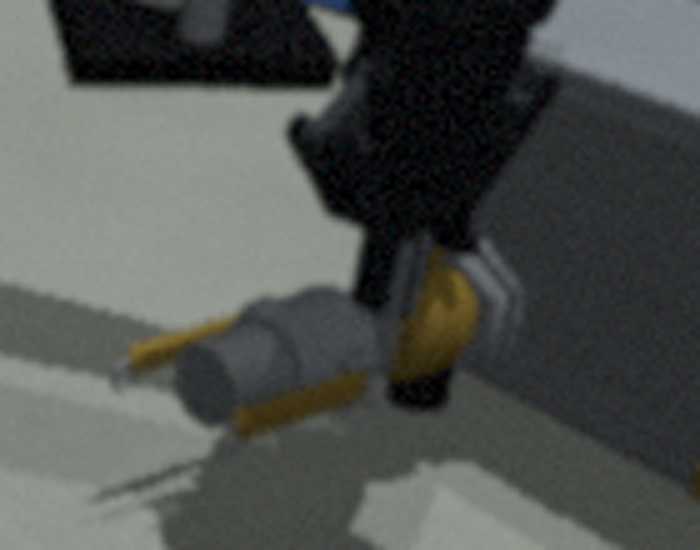

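View pics/side_25.png

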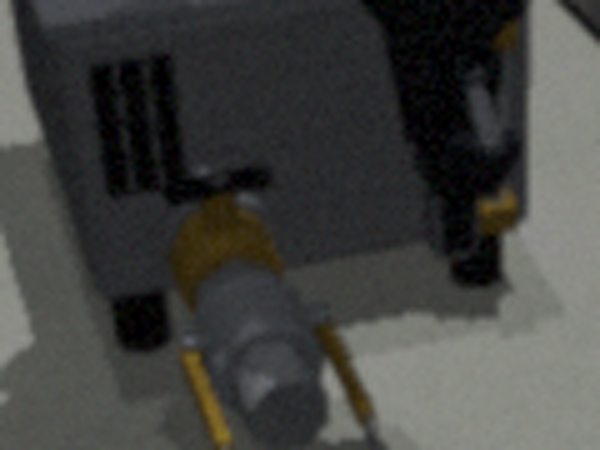

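```bash
python3 - <<'E'
from lev import *
im=cv2.imread("pics/w25.png")[0:160,265:605]
cv2.imwrite("pics/w25z.png",cv2.resize(im,None,fx=2.3,fy=2.3,interpolation=cv2.INTER_CUBIC))
E
```

```text
(no output)
```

View pics/w25z.png

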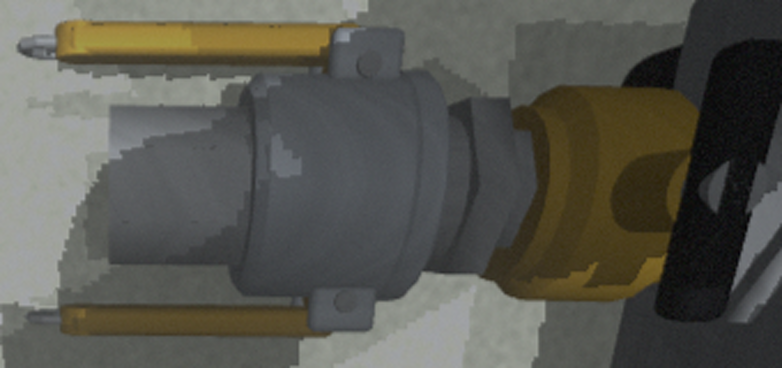

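```bash
python3 - <<'E'
from lev import *
m=eyes.camera_model("wrist")
def px(u,v): return (265+u/2.3,v/2.3)
A=np.array([579.5,186.,0]);aa=np.r_[a,0];nn=np.r_[n,0]
for nm,p,z in [("rim top",px(446,185),113),("oct end top",px(109,185),104),("L bar end",px(60,42),92),("L bar pinside",px(325,45),92),("R bar end",px(62,320),92),("R bar pinside",px(305,323),92),("nut front top",px(484,185),109)]:
    q=onz(m,p,z)-A; print(nm,(q@aa).round(1),(q@nn).round(1))
E
```

```text
rim top 33.1 1.2
oct end top -47.0 1.4
L bar end -59.5 35.7
L bar pinside 6.9 35.3
R bar end -60.3 -33.1
R bar pinside 7.3 -33.6
nut front top 43.9 1.5
```

```bash
python3 - <<'E'
from h import *
s=arm.read_state();print(s['clock'],s['contact_force'],s['joint_vel'].round(3))
print(arm.job_done())
E
```

```text
31.3 [-0.31847243 -0.13903379 -0.36524313] [-0.002  0.011 -0.007  0.004  0.    -0.001]
the job is handed in; nothing more can be done
None
```

I gripped the grey coupling by its eight-sided end, aligned it with the adaptor using the wrist camera, and pushed it home until the gasket pressed back with about 11 N. After letting go, I pushed the left cam arm and then the right one fully in with closed fingers. I pressed each to its stop at roughly 7–10 N, backed off, and handed the job in at 31.3 s.

- **Arms:** In the last pictures both arms lie parallel to the coupling to within about 0.01 rad. Both stayed closed after I backed off.
- **Depth:** The mouth rim measured about 11 mm short of the nut, so roughly 35 mm past the nominal port. Estimates taken from the adaptor face gave 33–35 mm, and the arm's position during the push suggested about 36 mm. All are above the 29.5 mm needed.
- **Sideways and touch:** The coupling sat within about 1.5 mm of my estimated adaptor axis. The gripper was clear, touching nothing, and I saw no bystander that had moved.
- **Did not match the description:** Resistance while the cams were swinging in was only about 2–3 N, well below the up-to-12 N described. The second arm did not feel stiffer than the first.

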